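# Close a bench plate filter with its ratchet lever

## Task

Take the filter plate with the blue tab from the draining rack and set it down gently, hanging squarely on the two side rails of the bench plate filter, in the gap between the grey-tabbed plates and the sliding follower. Then work the ratchet lever back and forth to close the pack until the load needle stays in the green sector with the lever eased off, without ever running it into the red. Leave the lever swung all the way back at its rest stop, away from the plates, let go, and do not shift the red-tabbed plate, the honey jar or the beaker.

Things in the scene. Friction and masses are not known exactly. Their poses are not given: they have to be found in the camera images.
- press: bench plate filter, blue frame, about 200 x 470 x 140 mm, fixed to the bench. Origin: centre of its underside, on the bench top. The pack axis runs along its own +y at x = 0: ratchet gear housing and lever at the -y end, blue head plate at the +y end. Its -x side faces the robot.
- rails: the two flat steel side rails of the press. Origin on the pack axis, midway between them and level with their tops, 120 mm above the bench; axes as the press. They run along y, each 12 mm wide, centred 62 mm either side (112 mm clear between them). Plates hang between the rails, lugs lying on the rail tops; tabs of hung plates reach 180 mm above the bench.
- blue_plate_grip (a point): centre of the blue tab (30 wide, 10 thick, 50 mm tall) on top of the plate to hang. White plate, 0.12 to 0.2 kg, 106 wide (x), 14 thick (y), 106 mm tall, lowest 30 mm only 94 wide; lugs at the top corners reach 75 mm either side, undersides 96 mm above its bottom edge. The point is 131 mm above the bottom edge, 25 above the top edge. Hung, it is 155 mm above the bench, within 3 mm of the pack axis.
- drain_rack: grey draining rack, fixed, 150 x 150 mm; origin under its centre. The blue and the red plate stand upright on its 12 mm thick floor, 35 mm to its -y and +y side (either way round), each in a slot of posts that reach 57 mm above the bench, with 2 mm play. Lift a plate straight up by 60 mm to clear the posts.
- red_plate_grip (a point): centre of the red tab of a spare plate of the same form, in the other slot of the draining rack. Leave it.
- pack_2_grip (a point): centre of the grey tab of the nearer of two grey-tabbed plates of the same form that hang loosely by the head plate (the other is behind it, towards +y). The near face of the plate lies 7 mm to the -y side of this point. Both slide along the rails to the head plate as the pack closes.
- follower_face (a point): centre of the pressing face of the steel follower (110 x 14 x 100 mm), on the pack axis, 75 mm above the bench; its top is 123 mm above the bench, 131 at the rails. The ratchet pushes it towards +y of the press. The gap for the blue plate runs from this face to the near face of the nearer grey-tabbed plate, 48 to 78 mm wide at the start.
- lever_pivot (a point): upright axis of the ratchet wheel and lever, on top of the gear housing, 148 mm above the bench; axes as the press.
- lever_grip (a point): centre of the lever's black upright grip, a freely revolving sleeve 22 mm in diameter and 62 mm tall, 180 mm from the pivot, 178 mm above the bench; the top of the flat lever arm is 34 mm below this point. The lever swings level. Push needed square to the arm: 2 to 4 N without load, about 14 N at needle 1.35 and 19 N at 1.95.
- lever (a joint): lever angle, 0 to 1.6 rad between fixed stops. 0: rest stop, arm pointing 0.95 rad to the -y side of the press's -x direction. It grows in the driving stroke, clockwise from above, grip swinging towards the press's +y (0.95: arm along -x). It starts at 0.1 to 1.3 and stays where it is left.
- wheel: 30-tooth ratchet wheel, 80 mm across, under the lever on the pivot axis, 126 mm above the bench. The lever's pawl turns it in the driving stroke and clicks over it on the way back; a second pawl holds what is gained in whole teeth. One tooth: 0.209 rad of lever, 3.8 mm of closing. The pack closes after 50 to 70 mm, so 17 to 23 teeth are needed with the load.
- gauge (a joint): load needle, rad clockwise from above from its zero mark. Green sector 1.35 to 1.95, red from 2.35. It stays at 0 until the plates are pressed together, then rises about 1.85 per rad of lever, 0.40 per tooth (33 N of pack load). When the lever is eased off it falls back to the last tooth caught, by 0.05 to 0.55. With the lever eased off it must read green.
- dial (a point): centre of the face of the load dial, over the pack axis, an 80 mm disc, face up, 140 mm above the bench, on the crosshead behind the follower, with which it moves; white face, green and red sectors, red needle. At zero the needle points along the press's -x, 13 degrees to its -y side; at 1.8 along its +y. Axes as the press.
- honey_jar: honey jar with brass lid, 68 mm diameter, 85 mm tall; origin under its centre. Leave it.
- beaker: glass beaker, 70 mm diameter, 90 mm tall; origin under its centre. Leave it.
Mind the look-alikes: they are no part of the job. Leave any yellow look-alike of the part that bears blue_plate_grip alone.

How it is judged (in metres and radians):
On the way, in this order (a step that is already met when the one before it is completed fails the run):
1. the blue-tabbed plate hangs on both rails between the grey-tabbed plates and the follower, square and still, before any load is on the pack (x of blue_plate_grip in the frame of press between -0.006 and 0.006 m and z of blue_plate_grip in the frame of press between 0.151 and 0.16 m and angle between blue_plate_grip's own z axis and vertical below 0.06 rad and angle between the y axis of blue_plate_grip and the y axis of press, either way round below 0.08 rad and y of blue_plate_grip in the frame of pack_2_grip below -0.011 m and y of blue_plate_grip in the frame of follower_face above 0.004 m and value of joint gauge below 0.15 rad and linear speed of blue_plate below 0.02 m/s), for 0.2 s.
2. the load needle is in the green sector (1.35 to 1.95) (value of joint gauge between 1.35 and 1.95 rad), for 0.2 s.
At the end, for the whole second after the job is handed in: Blue-tabbed plate hung square on both rails between grey-tabbed plates and follower (tab centre 151-160 mm up, within 6 mm of the pack axis, tilt under 0.06, turn under 0.08 rad), needle held between 1.35 and 1.95 rad by the ratchet, lever within 0.2 rad of its rest stop, plate at rest (all of step 2 and x of blue_plate_grip in the frame of press between -0.006 and 0.006 m and z of blue_plate_grip in the frame of press between 0.151 and 0.16 m and angle between blue_plate_grip's own z axis and vertical below 0.06 rad and angle between the y axis of blue_plate_grip and the y axis of press, either way round below 0.08 rad and y of blue_plate_grip in the frame of pack_2_grip below -0.011 m and y of blue_plate_grip in the frame of follower_face above 0.004 m and value of joint lever below 0.2 rad and linear speed of blue_plate below 0.01 m/s); the robot touches nothing.
It fails at once if the load needle runs into the red sector (2.35 rad or more) (value of joint gauge above 2.35 rad).
It fails at once if the blue-tabbed plate is pressed on the rails with over 100 N (its lugs crack) (contact force between blue_plate and rails above 100 N).
It fails at once if the red-tabbed plate, the honey jar or the beaker is moved by more than 25 mm (distance of any of red_plate_grip, honey_jar, beaker from where it was at the start of the episode above 0.025 m).
It also fails if it takes over 72 s, if anything falls off the work surface, if the arm or the gripper's body presses on something with over 40 N, if the wrist force passes 120 N, or if a joint passes its speed limit or range.

## Robot

A 6-joint arm with a two-finger parallel gripper is mounted at the origin on the work surface. World frame = base frame: x ahead of the robot, y to its left, z up, the work surface at z = 0. Lengths are in mm, angles in rad, forces in N, time in s.
With the tool pointing down it reaches from about 250 to 775 mm from the base axis. Payload 4 kg.
Tool frame: the origin (TCP) lies at the very end of the fingers, on their centre line; the grasp point (between the pads) lies 19 mm behind it; x points along the fingers, y is the direction in which the jaws open and shut, and the axes are right-handed (so a half turn about x gives the same grasp; the last joint's range is limited). The gripper opens to 94 mm and grips with 3 to 60 N. Pads are 16 mm wide; open, the fingers measure 119 mm over their backs; the gripper's body (75 mm by 177 mm) begins 78 mm behind the grasp point.
Start: joints at [1.245, 0.087, 1.371, -0, 1.684, -0.103], TCP at [121.537, 536.422, 205.506] pointing down, gripper open.
Joint ranges: [-3.1, 3.1], [-0.76, 2.03], [0.27, 2.55], [-1.08, 4.22], [0.17, 2.65], [-2.57, 2.57]. Speed limits (rad/s): [2.79, 2.79, 3.14, 3.14, 3.14, 3.14].

## Interface

Orientations are given as a 3x3 rotation matrix whose columns are the frame's x, y, z axes.
In Python, from cell import arm gives the robot as it stands.
- The arm moves only by the tool carry_out, never from a script. Its argument "moves" is a list of rows, each a list of 3 entries, a list of its own where there are three numbers: the shift along the tool's x, y, z in cm, then the turn, a rotation vector about the tool's x, y, z in degrees, then the gripper command: -1 is fully open, 1 is shut, values between are in proportion. In form: [[[x, y, z], [rx, ry, rz], claw], ...]. A call has 1 to 20 rows; each row shifts and turns the commanded pose from where the row before left it, along the tool's axes as they then stand; what a row does not reach is not made up. A row lasts 1/10 s, in which the tool goes at most 50 mm and 8.59 degrees, less where a joint would pass 70% of its speed; a pose out of reach is approached as far as the arm can. A call with a gripper value outside its range is refused whole. The fingers move at their own pace and stop on an object; "force" is the grip in N (left out, the last holds). Time passes only in rows, so rows that do not move let the fingers close. It gives the time, the measured TCP pose, the force and the opening at its end, in the units of the state.
- arm.get_obs(): the state, without advancing time (a new reading comes with each control period).
- arm.capture(name): name is "scene" or "top" or "wrist"; returns a dict with "pixels" (400x640x3 uint8, red, green, blue), "camera_matrix" (3x3 intrinsics, pixels), "origin" and "orientation" of the camera in the world. Camera axes: x right, y down, z forward; pixel columns grow to the right and rows downward; lengths in mm; the calibration is good to about 2 mm. A picture is of the moment at which its call begins. There is no depth.
- arm.close_job(): hands the job in, once; it reports no verdict.
Trained networks look in a picture, given as the dict that the camera call returned (one of the last four; its "shot" number tells which), for a name from the list of things; names that differ only in an ending like _2 or _b are one class to them, and where a whole thing is asked for, a point or a joint stands for the part that bears it (a point fixed in the world has none). Each returns a list of dicts, best first, with "conf" (0 to 1); they miss things now and then, are a little off and sometimes report something else, mostly with a low value. They report only what shows in the picture. A call takes as long as a camera call. They do not tell look-alikes from the thing itself.
- arm.boxes_of(picture, query): "at" ([row, column] in pixels, amid what is visible of it).
- arm.outline_of(picture, query): "pixels" (400x640 bool, what is visible of it) and "at" ([row, column] in pixels, amid what is visible of it).
The state is a dict: "time": time; "joints": joint angles; "dq": joint speeds; "joint_efforts": joint torques, N m; "position": TCP position; "eef_rot": TCP orientation; "force": force on the tool from outside, world axes, zero at the start; "ft_torque": the same for the moment, N m; "gripper_width": finger opening in mm.
Only numpy, scipy, OpenCV 4.12 (cv2) and the standard library are available. Lean on these libraries where they do the work, as an engineer would, in place of code of your own. Each camera call takes 0.05 s, during which the arm holds its last target.

## Working session

There is one attempt and no reset: what is moved stays moved. The work goes in short steps, Python scripts to look and compute and a tool call to move; the robot and the scene stay as the last step left them, time stands still between calls to the robot, and variables do not carry over. Pictures are saved under pics/ and viewed, and the job is handed in when it is done.

Besides the shell and the picture viewer there is one more tool, called as name(argument=value, ...), one argument or row to a line, values as JSON. carry_out: Moves the arm, as the interface text tells. Its arguments: {"type":"object","properties":{"moves":{"type":"array"},"force":{"type":"number"}},"required":["moves"]}

```bash
ls; mkdir -p pics; python3 - <<'E'
from cell import arm
import cv2,pickle
o=arm.get_obs(); print(o)
for n in ["scene","top","wrist"]:
    p=arm.capture(n); cv2.imwrite(f"pics/{n}0.png",p["pixels"][:,:,::-1]); pickle.dump(p,open(f"{n}0.pkl","wb"))
    print(n,p["camera_matrix"].tolist(),p["origin"],p["orientation"].tolist() if hasattr(p["orientation"],'tolist') else p["orientation"],p["shot"])
E
```

```text
pics
{'time': 0.0, 'joints': array([ 1.24486264e+00,  8.79422297e-02,  1.37223227e+00, -4.40051257e-05,
        1.68361243e+00, -1.03104498e-01]), 'dq': array([ 0.00077935, -0.00020691,  0.00044112, -0.0012799 ,  0.00062538,
       -0.00108331]), 'joint_efforts': array([-5.03090416e-05, -3.40176845e+01, -3.02432263e+01,  7.18780607e-02,
        3.28722631e-02, -1.97689506e-04]), 'position': array([121.38900119, 535.87229518, 204.32232674]), 'eef_rot': array([[-6.61169838e-04,  2.20993808e-01,  9.75274987e-01],
       [-2.09275379e-03,  9.75272759e-01, -2.20994721e-01],
       [-9.99997592e-01, -2.18712547e-03, -1.82335304e-04]]), 'force': array([-0.7481836 ,  0.67788978,  0.7993149 ]), 'ft_torque': array([-0.02991251,  0.02385818, -0.03602551]), 'gripper_width': 94.17506632246516}
scene [[365.57938232159233, 0.0, 317.5215168360729], [0.0, 365.57938232159233, 205.97375007186648], [0.0, 0.0, 1.0]] [1181.01689423  490.77946608  768.34659839] [[-0.6034344801098792, 0.4866402825628615, -0.6317025119481939], [0.7973769495336346, 0.3607549022818367, -0.4837829067175255], [-0.007538472455037647, -0.7956363087911212, -0.605727690935691]] 1
top [[451.43372751696705, 0.0, 314.88762212359944], [0.0, 451.43372751696705, 197.69719517099486], [0.0, 0.0, 1.0]] [ 244.13872161  -43.66126764 1594.83360538] [[-0.024616263388430624, -0.9862300608888671, 0.16353686610649448], [-0.9996901478744185, 0.024889011840716443, -0.00038122488981569974], [-0.003694295550622921, -0.1634955781932183, -0.9865371498791368]] 2
wrist [[325.09622482406024, 0.0, 321.81714814434554], [0.0, 325.09622482406024, 200.494228503181], [0.0, 0.0, 1.0]] [ 52.22250518 552.46804035 382.99123827] [[0.22213524968367201, 0.9457309407738814, 0.23716854452249728], [0.9750155357037269, -0.21526431660675374, -0.054826810341289445], [-0.0007974862664449961, 0.2434219826941978, -0.9699201525676628]] 3
```

View pics/scene0.png

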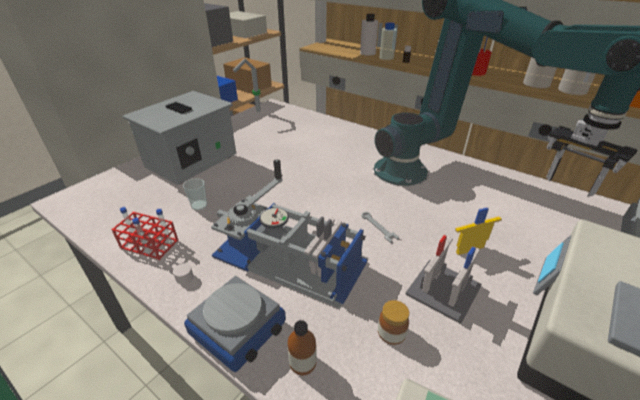

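View pics/top0.png

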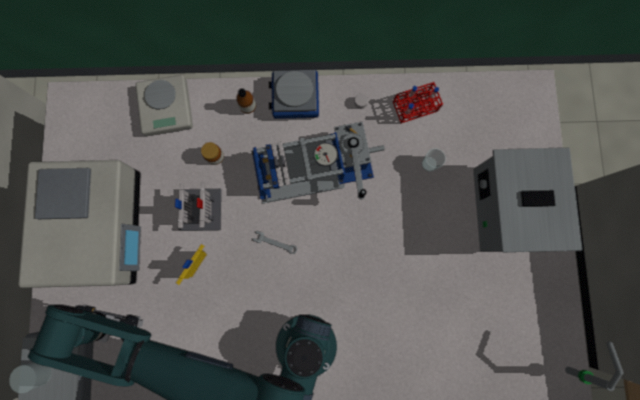

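View pics/wrist0.png

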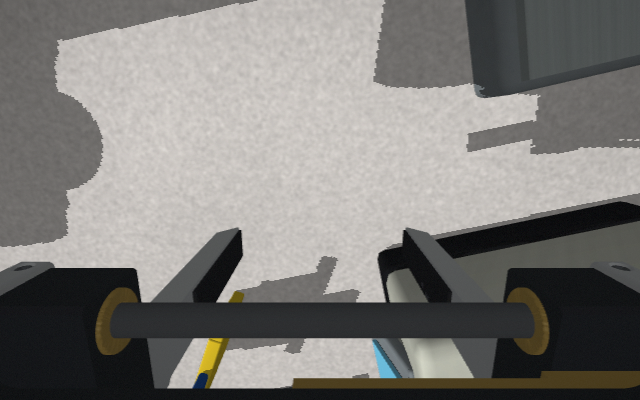

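The scene view shows the press in the middle (about 290,240), the rack with red and blue tabs (about 455,265), and the yellow look-alike (478,235). The top view shows the rack at (197,208), the press at (315,160) and the lever grip at (362,193). Next I'll localise these.

```bash
cat > h.py <<'E'
import numpy as np,cv2,pickle
def at_z(p,rc,z):
    K=np.array(p["camera_matrix"]);R=np.array(p["orientation"]);o=np.array(p["origin"])
    d=R@np.linalg.inv(K)@np.array([rc[1],rc[0],1.0])
    return o+d*(z-o[2])/d[2]
def proj(p,X):
    K=np.array(p["camera_matrix"]);R=np.array(p["orientation"]);o=np.array(p["origin"])
    c=K@(R.T@(np.array(X)-o)); return (c[1]/c[2],c[0]/c[2])
def crop(p,r0,r1,c0,c1,s,name):
    im=np.ascontiguousarray(p["pixels"][r0:r1,c0:c1,::-1]); cv2.imwrite("pics/"+name+".png",cv2.resize(im,None,fx=s,fy=s,interpolation=cv2.INTER_CUBIC))
E
python3 - <<'E'
from cell import arm
from h import *
p=arm.capture("top"); s=arm.capture("scene"); pickle.dump(p,open("top0.pkl","wb"));pickle.dump(s,open("scene0.pkl","wb"))
Z=dict(blue_plate_grip=143,red_plate_grip=143,pack_2_grip=155,follower_face=75,lever_pivot=148,lever_grip=178,dial=140,honey_jar=85,beaker=0,drain_rack=12,press=60,wheel=126)
for n,z in Z.items():
    for nm,q in (("top",p),("scene",s)):
        for b in arm.boxes_of(q,n)[:4]:
            print(n,nm,np.round(b["at"],1),round(b["conf"],2),np.round(at_z(q,b["at"],z),0))
crop(p,110,220,165,395,3,"topc"); crop(s,160,320,195,515,2,"scenec")
E
```

```text
blue_plate_grip top [204.8 182.8] 0.87 [472. 386. 143.]
blue_plate_grip top [265.4 188.9] 0.62 [276. 362. 143.]
blue_plate_grip scene [229.5 479.5] 0.9 [359. 389. 143.]
blue_plate_grip scene [277.2 461.6] 0.83 [547. 410. 143.]
blue_plate_grip scene [243.9 289.7] 0.71 [694.  30. 143.]
blue_plate_grip scene [240.9 319.6] 0.51 [641.  83. 143.]
red_plate_grip top [205.4 202.3] 0.98 [469. 323. 143.]
red_plate_grip scene [264.4 438.9] 0.79 [540. 354. 143.]
pack_2_grip top [166.2 285.4] 0.57 [590.  50. 155.]
pack_2_grip scene [240.8 319.3] 0.93 [652.  90. 155.]
follower_face top [158.8 308.2] 0.7 [633. -24.  75.]
lever_pivot top [166.5 319.5] 0.77 [587. -62. 148.]
lever_pivot top [155.5 321.6] 0.61 [625. -70. 148.]
lever_pivot scene [250.1 282.7] 0.69 [725.  34. 148.]
lever_pivot scene [242.2 292.3] 0.45 [690.  35. 148.]
lever_grip top [163.5 355. ] 0.89 [ 587. -176.  178.]
lever_grip top [205.6 199.8] 0.59 [463. 322. 178.]
lever_grip scene [195.3 255.6] 0.76 [ 629. -148.  178.]
dial top [153.4 322.9] 0.65 [634. -74. 140.]
dial top [176.5 315.8] 0.53 [556. -49. 140.]
honey_jar top [153.1 212.8] 0.9 [659. 304.  85.]
honey_jar scene [323.8 392.8] 0.9 [707. 330.  85.]
beaker top [160.  430.5] 0.74 [ 637. -467.    0.]
beaker top [152.9 323.7] 0.56 [673. -80.   0.]
beaker scene [190. 194.] 0.87 [ 574. -549.    0.]
beaker scene [294.4 442.3] 0.58 [490. 371.  -0.]
drain_rack top [212.1 210.2] 0.88 [464. 327.  12.]
drain_rack top [155.7 322.6] 0.35 [659. -76.  12.]
drain_rack scene [295.5 448.9] 0.96 [494. 388.  12.]
drain_rack scene [263.7 438.6] 0.21 [403. 323.  12.]
press top [164.5 321.5] 0.62 [615. -70.  60.]
press top [157.3 322.1] 0.29 [641. -73.  60.]
press scene [245.7 278.2] 0.86 [654. -53.  60.]
wheel top [143.3 345.4] 0.59 [ 670. -151.  126.]
wheel scene [212.8 242.8] 0.77 [ 663. -173.  126.]
wheel scene [242.3 317.6] 0.45 [634.  71. 126.]
```

```bash
ls pics
```

```text
scene0.png
scenec.png
top0.png
topc.png
wrist0.png
```

View pics/topc.png

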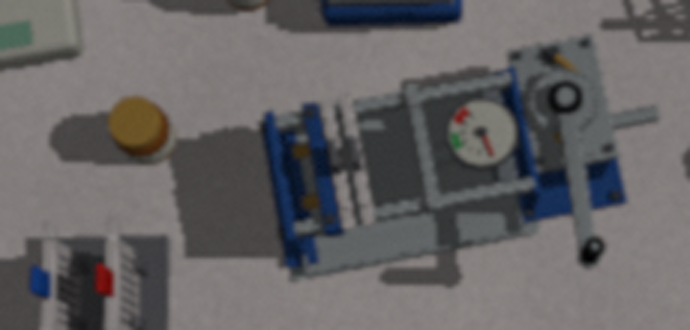

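View pics/scenec.png

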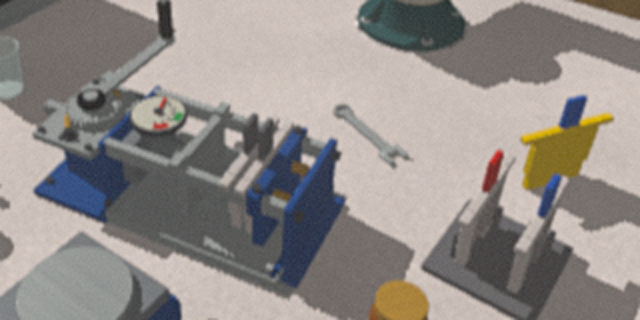

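carry_out(
  moves=[
    [[-1.2,-0.6,2.6],[0,0,0],-1],
    [[-1.2,-0.6,2.6],[0,0,0],-1],
    [[-1.2,-0.6,2.6],[0,0,0],-1],
    [[-1.2,-0.6,2.6],[0,0,0],-1],
    [[-1.2,-0.6,2.6],[0,0,0],-1],
    [[-1.2,-0.6,2.6],[0,0,0],-1],
    [[-1.2,-0.6,2.6],[0,0,0],-1],
    [[-1,-0.6,2.6],[0,0,0],-1],
    [[0,-0.6,2.6],[0,0,0],-1],
    [[0,-0.6,2.6],[0,0,0],-1],
    [[0,-0.6,2.6],[0,0,0],-1],
    [[0,-0.6,2.6],[0,0,0],-1],
    [[0,-0.6,2.6],[0,0,0],-1],
    [[0,-0.6,2.6],[0,0,0],-1],
    [[0,-0.6,2.6],[0,0,0],-1],
    [[0,0,2.6],[0,0,0],-1],
    [[0,0,0],[-6.4,0,0],-1],
    [[0,0,0],[-6.4,0,0],-1],
    [[0,0,0],[0,0,0],-1],
    [[0,0,0],[0,0,0],-1],
  ],
)

```text
time: 3.45
position: [507.3, 356.8, 299.5]
eef_rot: [[0.0, 0.002, 1.0], [0.0, 1.0, -0.002], [-1.0, 0.0, 0.0]]
force: [-0.2, 0.7, 0.6]
gripper_width: 94.2
```

```bash
python3 - <<'E'
from cell import arm
from h import *
o=arm.get_obs();print(o["time"],o["position"],o["eef_rot"].round(3).tolist(),o["force"])
p=arm.capture("wrist"); pickle.dump(p,open("w1.pkl","wb")); crop(p,0,400,0,640,1,"w1")
for n in ["blue_plate_grip","red_plate_grip","drain_rack"]:
    for b in arm.boxes_of(p,n)[:3]: print(n,b["at"],b["conf"],at_z(p,b["at"],143).round(1))
E
```

```text
3.45 [507.33665601 356.77843542 299.47984811] [[0.0, 0.002, 1.0], [0.0, 1.0, -0.002], [-1.0, 0.0, 0.0]] [-0.20198952  0.71211105  0.61884357]
blue_plate_grip [150.2, 361.9] 0.85 [467.7 398.8 143. ]
blue_plate_grip [13.4, 316.1] 0.61 [341.5 352.9 143. ]
blue_plate_grip [142.2, 327.1] 0.4 [459.5 363.2 143. ]
red_plate_grip [150.4, 302.2] 0.7 [467.7 337.7 143. ]
red_plate_grip [142.6, 326.0] 0.58 [459.9 362.1 143. ]
drain_rack [143.3, 328.4] 0.82 [460.6 364.5 143. ]
```

View pics/w1.png

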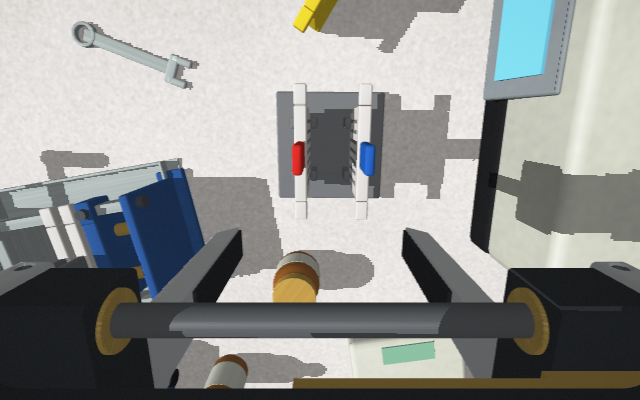

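```bash
python3 - <<'E'
from h import *
p=pickle.load(open("w1.pkl","rb")); crop(p,75,230,270,395,5,"w1c")
E
```

```text
(no output)
```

View pics/w1c.png

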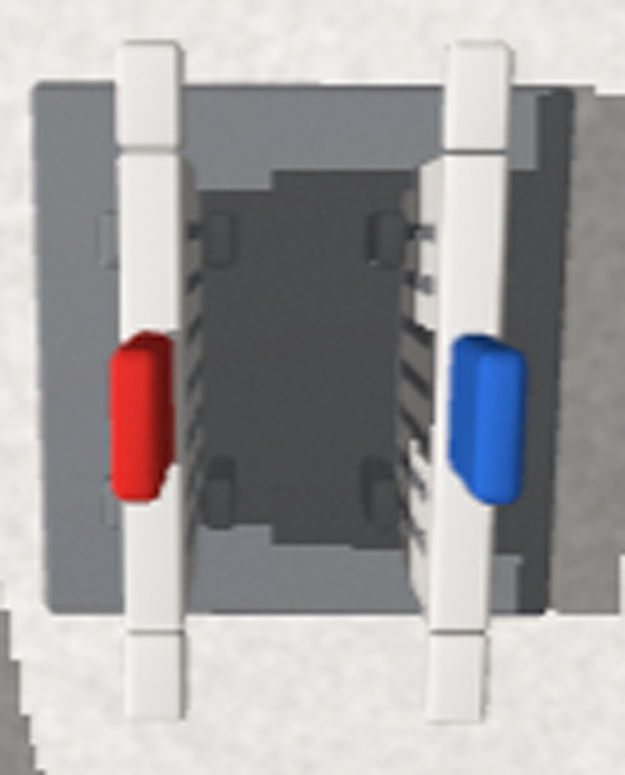

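```bash
python3 - <<'E'
from h import *
p=pickle.load(open("w1.pkl","rb"))
f=lambda x,y,z: at_z(p,(75+(y+.5)/5-.5,270+(x+.5)/5-.5),z)
a=f(504,425,168);print("tab top",a, f(504,347,168),f(504,503,168))
for (x1,y1,x2,y2) in ((480,43,457,720),(150,43,155,720)):
    u=f(x1,y1,118);v=f(x2,y2,118);print(u,v,(u+v)/2,np.degrees(np.arctan2(v[1]-u[1],v[0]-u[0])))
E
```

```text
tab top [474.24203142 404.07623175 168.        ] [459.54678274 403.58254214 168.        ] [489.28518442 404.58160926 168.        ]
[400.37024967 403.8790934  118.        ] [548.63945063 402.99743857 118.        ] [474.50485015 403.43826599 118.        ] -0.3406945272509163
[400.18203005 334.77468376 118.        ] [548.41195703 333.03957359 118.        ] [474.29699354 333.90712868 118.        ] -0.6706469573759826
```

carry_out(
  moves=[
    [[0,2.35,-1.65],[0.5,0,0],0.15],
    [[0,2.35,-1.65],[0,0,0],0.15],
    [[2,0,0],[0,0,0],0.15],
    [[3,0,0],[0,0,0],0.15],
    [[3,0,0],[0,0,0],0.15],
    [[1,0,0],[0,0,0],0.15],
    [[0,0,0],[0,0,0],0.15],
    [[0,0,0],[0,0,0],0.15],
  ],
)

```text
time: 4.45
position: [475.0, 404.2, 211.1]
eef_rot: [[0.002, 0.008, 1.0], [0.001, 1.0, -0.008], [-1.0, 0.001, 0.002]]
force: [0.1, -0.2, 0.1]
gripper_width: 40.3
```

```bash
python3 - <<'E'
from cell import arm
from h import *
o=arm.get_obs();print(o["time"],o["position"],o["eef_rot"].round(3).tolist(),o["force"],o["gripper_width"])
p=arm.capture("wrist"); pickle.dump(p,open("w2.pkl","wb")); crop(p,0,400,0,640,1,"w2")
E
```

```text
4.45 [475.00485829 404.16630841 211.06431282] [[0.002, 0.008, 1.0], [0.001, 1.0, -0.008], [-1.0, 0.001, 0.002]] [ 0.13351556 -0.2296459   0.09283053] 40.25619537921909
```

View pics/w2.png

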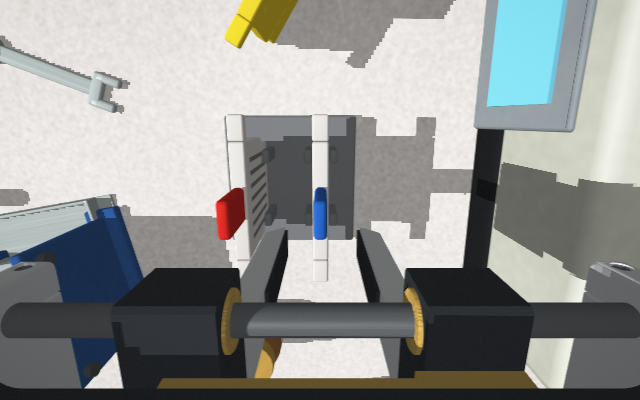

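The blue tab at column 320 is centred between the fingers (287 to 358), so I'm going down to grip it.

carry_out(
  moves=[
    [[2.5,0,0],[0,0,0],0.15],
    [[2.5,0,0],[0,0,0],0.15],
    [[2,0,0],[0,0,0],0.15],
    [[1,0,0],[0,0,0],0.15],
    [[0.5,0,0],[0,0,0],0.15],
    [[0,0,0],[0,0,0],0.4],
    [[0,0,0],[0,0,0],1],
    [[0,0,0],[0,0,0],1],
    [[0,0,0],[0,0,0],1],
    [[0,0,0],[0,0,0],1],
  ],
  force=35,
)

```text
time: 5.5
position: [475.0, 404.0, 125.5]
eef_rot: [[0.002, 0.008, 1.0], [0.001, 1.0, -0.008], [-1.0, 0.001, 0.002]]
force: [-0.7, -0.4, 2.7]
gripper_width: 9.8
```

```bash
python3 - <<'E'
from cell import arm
from h import *
o=arm.get_obs();print(o["time"],o["position"],o["eef_rot"].round(3).tolist(),o["force"],o["gripper_width"])
E
```

```text
5.5 [475.00480316 404.04995804 125.52365857] [[0.002, 0.008, 1.0], [0.001, 1.0, -0.008], [-1.0, 0.001, 0.002]] [-0.68467498 -0.37392353  2.67039092] 9.813821033221386
```

carry_out(
  moves=[
    [[-1,0,0],[0,0,0],1],
    [[-2,0,0],[0,0,0],1],
    [[-2.5,0,0],[0,0,0],1],
    [[-3,0,0],[0,0,0],1],
    [[-3,0,0],[0,0,0],1],
    [[-3,0,0],[0,0,0],1],
    [[-3,0,0],[0,0,0],1],
    [[-2,-1,0.2],[0,0,0],1],
    [[-1,-3,0.5],[0,0,0],1],
    [[0,-4,0.5],[0,0,0],1],
    [[0,-4,0.5],[0,0,0],1],
    [[0,-4,0.5],[0,0,0],1],
    [[0,-4,0.5],[0,0,0],1],
    [[0,-4,0.5],[0,0,0],1],
    [[0,-4,0.5],[0,0,0],1],
    [[0,-3,0.5],[0,0,0],1],
    [[0,-2,0.5],[0,0,0],1],
    [[0,-1,0.5],[0,0,0],1],
    [[0,0,0],[0,0,0],1],
    [[0,0,0],[0,0,0],1],
  ],
)

```text
time: 7.5
position: [523.7, 64.2, 329.4]
eef_rot: [[-0.001, 0.007, 1.0], [0.001, 1.0, -0.007], [-1.0, 0.001, -0.001]]
force: [0.2, -0.1, -1.5]
gripper_width: 9.6
```

```bash
python3 - <<'E'
from cell import arm
from h import *
o=arm.get_obs();print(o["time"],o["position"],o["eef_rot"].round(3).tolist(),o["force"],o["gripper_width"])
p=arm.capture("wrist"); pickle.dump(p,open("w3.pkl","wb")); crop(p,0,400,0,640,1,"w3")
p=arm.capture("scene"); pickle.dump(p,open("s3.pkl","wb")); crop(p,100,300,150,450,2.6,"s3")
E
```

```text
7.5 [523.71105492  64.15986842 329.37041938] [[-0.001, 0.007, 1.0], [0.001, 1.0, -0.007], [-1.0, 0.001, -0.001]] [ 0.19561351 -0.08370975 -1.45542648] 9.603395727276364
```

View pics/w3.png

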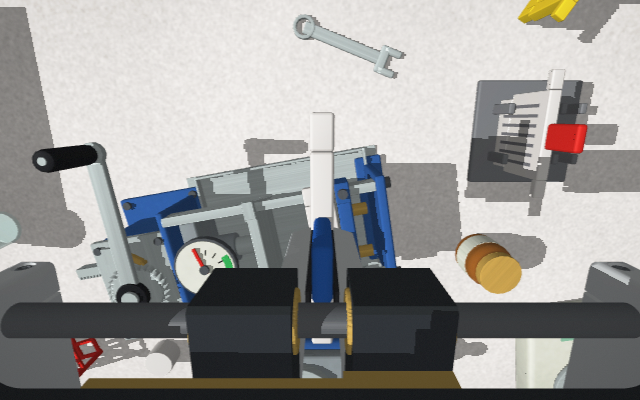

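View pics/s3.png

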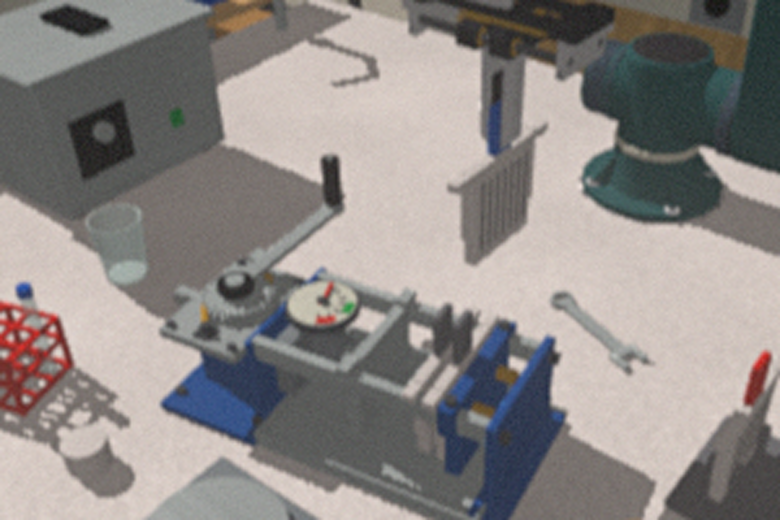

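carry_out(
  moves=[
    [[-0.5,-1.5,1.5],[0,0,0],1],
    [[-0.5,-2.5,2.5],[0,0,0],1],
    [[0,-2.5,2.5],[0,0,0],1],
    [[0,-2,2],[0,0,0],1],
    [[0,-1,1],[0,0,0],1],
    [[0,-1,0.5],[0,0,0],1],
    [[0,0,0],[0,0,0],1],
    [[0,0,0],[0,0,0],1],
  ],
)

```text
time: 8.4
position: [622.6, -41.5, 339.7]
eef_rot: [[-0.0, 0.007, 1.0], [0.001, 1.0, -0.007], [-1.0, 0.001, -0.0]]
force: [-1.1, -0.1, -1.8]
gripper_width: 9.9
```

```bash
python3 - <<'E'
from cell import arm
from h import *
o=arm.get_obs();print(o["time"],o["position"],o["eef_rot"].round(3).tolist(),o["force"],o["gripper_width"])
p=arm.capture("wrist"); pickle.dump(p,open("w4.pkl","wb")); crop(p,0,400,0,640,1.25,"w4")
E
```

```text
8.4 [622.58669267 -41.49354014 339.7074475 ] [[-0.0, 0.007, 1.0], [0.001, 1.0, -0.007], [-1.0, 0.001, -0.0]] [-1.1061222  -0.10667237 -1.75224067] 9.937035992120633
```

View pics/w4.png

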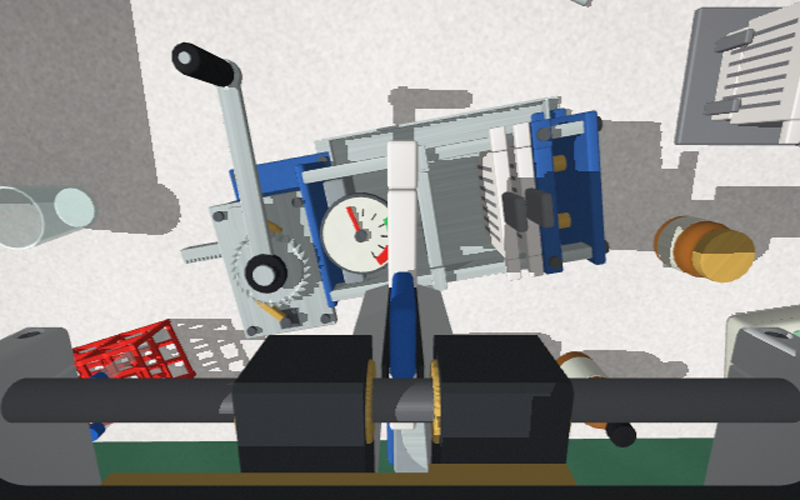

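```bash
python3 - <<'E'
from h import *
p=pickle.load(open("w4.pkl","rb")); crop(p,65,245,320,490,4.4,"w4b"); crop(p,20,280,130,320,3,"w4a"); 
E
python3 -c "
import cv2;print(cv2.imread('pics/w4b.png').shape)"
```

```text
(792, 748, 3)
```

View pics/w4b.png

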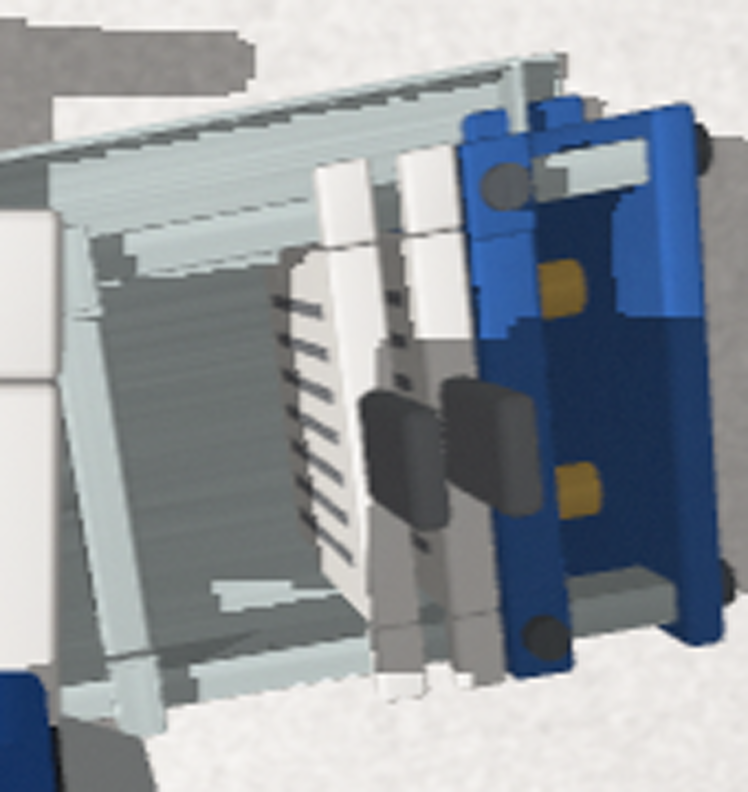

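View pics/w4a.png

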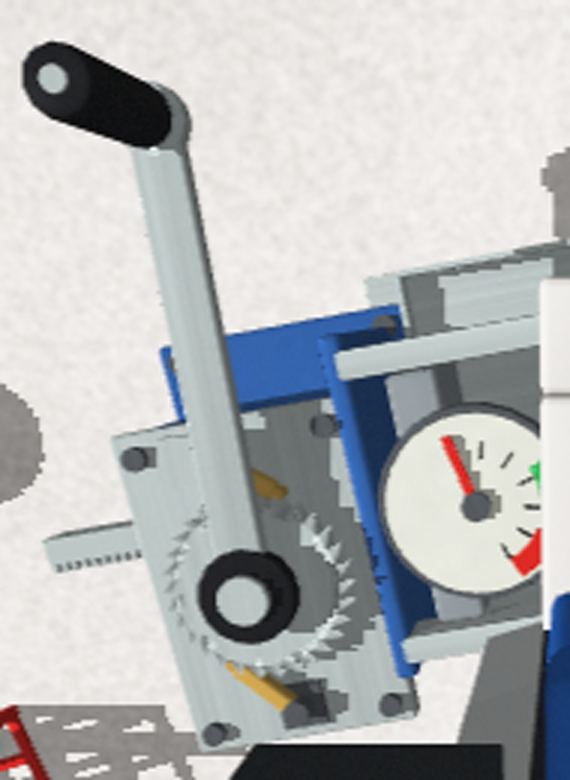

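```bash
python3 - <<'E'
from h import *
p=pickle.load(open("w4.pkl","rb"))
f=lambda x,y,z: at_z(p,(65+(y+.5)/4.4-.5,320+(x+.5)/4.4-.5),z)[:2]
g=lambda x,y,z: at_z(p,(20+(y+.5)/3-.5,130+(x+.5)/3-.5),z)[:2]
def hd(a,b): d=b-a; return np.degrees(np.arctan2(d[1],d[0]))
for nm,a,b in (("n up",(130,236),(310,200)),("n lo",(140,278),(310,248)),("f up",(190,667),(370,630)),("f lo",(195,703),(370,672))):
    A,B=f(*a,120),f(*b,120); print(nm,A.round(1),B.round(1),hd(A,B))
A,B=f(90,300,123),f(155,660,131);print("foll face",A,B,hd(A,B))
A,B=f(325,250,130),f(372,620,130);print("pack2 nearface",A,B,hd(A,B), (A+B)/2)
A,B=f(383,250,130),f(421,620,130);print("pack2 far",A,B,hd(A,B), (A+B)/2)
print("tabs",f(427,468,180),f(521,455,180), f(405,400,180),f(405+30,525,180))
print("hub",g(241,600,165),g(241,600,150),"dial",g(476,506,140),"grip top",g(51,76,209),"needle tip",g(445,438,140))
d=g(476,506,140)-g(51,76,209); 
h=g(241,600,155);q=g(51,76,209)
print(hd(h,q),np.linalg.norm(h-q))
E
```

```text
n up [551.3  -7.3] [542.3  40.9] 100.53609823156104
n lo [562.4  -4.5] [554.8  41.4] 99.32925452291288
f up [672.9  11.6] [662.2  63.4] 101.67748111280099
f lo [683.9  13.3] [674.9  64. ] 100.08975142551061
foll face [567.98932177 -18.18157048] [6.67393999e+02 2.48831688e-01] 10.503808350590935
pack2 nearface [555.2937191   43.36378938] [656.51019052  61.16910861] 9.977008577137498 [605.90195481  52.266449  ]
pack2 far [555.42172042  58.67355198] [656.63168603  74.94964804] 9.135810127257265 [606.02670322  66.81160001]
tabs [605.56852037  59.19762105] [602.64047373  81.38570551] [589.35317383  52.99346201] [619.43456122  61.99493279]
hub [ 661.75613503 -167.87881299] [ 666.43336887 -173.28819937] dial [631.43872714 -80.2783601 ] grip top [ 487.73448099 -192.64573497] needle tip [604.29622686 -91.44047246]
-173.1878748789082 178.3992320106367
```

carry_out(
  moves=[
    [[0,1.2,-0.2],[0,0,0],1],
    [[0,2,-0.3],[0,0,0],1],
    [[0,2,-0.3],[0,0,0],1],
    [[0,1.15,-0.12],[-3,0,0],1],
    [[0,0,0],[-4.7,0,0],1],
    [[0,0,0],[-3,0,0],1],
    [[1.5,0,0],[0,0,0],1],
    [[2.5,0,0],[0,0,0],1],
    [[2.5,0,0],[0,0,0],1],
    [[1.5,0,0],[0,0,0],1],
    [[0.5,0,0],[0,0,0],1],
    [[0,0,0],[0,0,0],1],
    [[0,0,0],[0,0,0],1],
  ],
)

```text
time: 9.75
position: [614.5, 21.8, 256.0]
eef_rot: [[0.002, -0.178, 0.984], [0.0, 0.984, 0.178], [-1.0, -0.0, 0.002]]
force: [1.2, 0.5, -1.6]
gripper_width: 10.3
```

```bash
python3 - <<'E'
from cell import arm
from h import *
o=arm.get_obs();print(o["time"],o["position"],o["eef_rot"].round(3).tolist(),o["force"],o["gripper_width"])
p=arm.capture("wrist"); pickle.dump(p,open("w5.pkl","wb")); crop(p,60,320,160,480,2.5,"w5")
p=arm.capture("scene"); pickle.dump(p,open("s5.pkl","wb")); crop(p,130,310,200,400,4,"s5")
E
```

```text
9.75 [614.47261985  21.81574455 256.02998722] [[0.002, -0.178, 0.984], [0.0, 0.984, 0.178], [-1.0, -0.0, 0.002]] [ 1.23656765  0.50174115 -1.55647576] 10.268160047914106
```

View pics/w5.png

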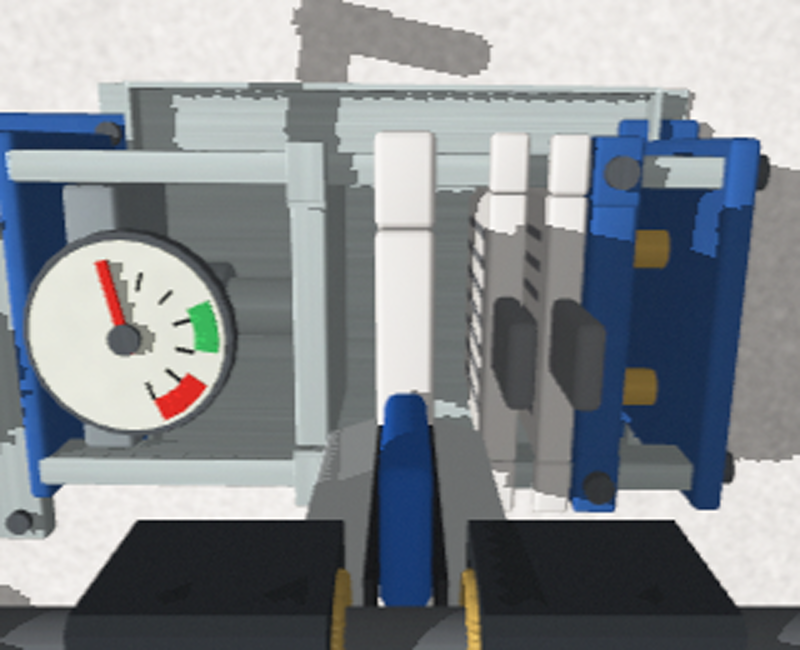

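View pics/s5.png

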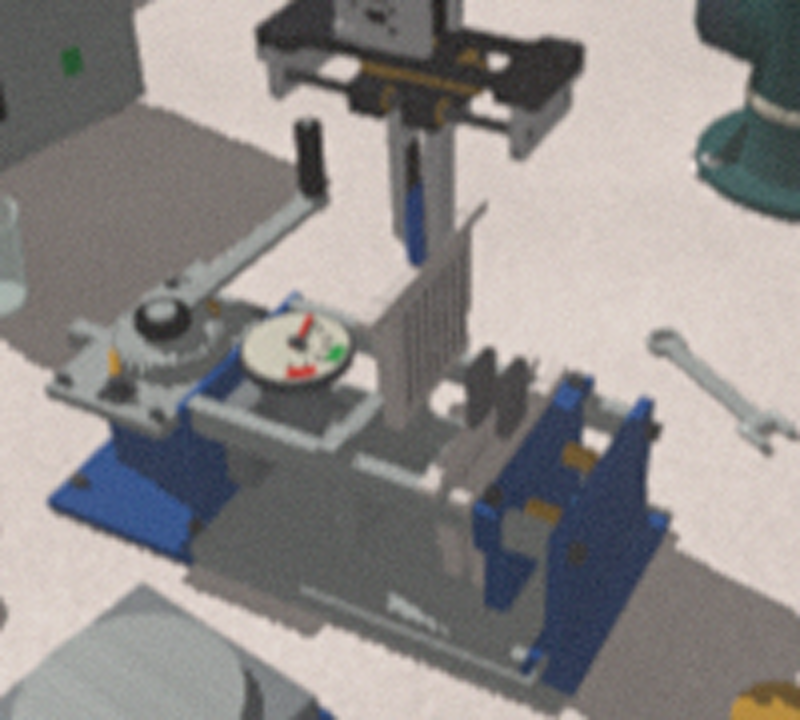

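```bash
python3 - <<'E'
from h import *
p=pickle.load(open("w5.pkl","rb"))
f=lambda x,y,z: at_z(p,(60+(y+.5)/2.5-.5,160+(x+.5)/2.5-.5),z)[:2]
n=np.array([.984,.178]);u=np.array([-.178,.984])
for nm,a in (("lug end",(405,132,248.5)),("lug/body",(405,228,248.5)),("nrail up",(450,152,120)),("nrail lo",(450,185,120)),("far rail ",(660,452,120)),("far rail lo",(660,490,120)),("tab tail",(515,355,180)),("foll face",(326,200,131)),("foll face",(326,400,123)),("pack",(490,192,130))):
    q=f(*a);print(nm,(n@q).round(1),(u@q).round(1))
E
```

```text
lug end 534.3 -87.1
lug/body 555.4 -87.1
nrail up 539.6 -70.2
nrail lo 551.8 -70.0
far rail  659.8 17.9
far rail lo 676.7 19.2
tab tail 602.9 -51.6
foll face 556.6 -116.1
foll face 636.2 -118.9
pack 553.9 -55.8
```

carry_out(
  moves=[
    [[1,0,-0.1],[0,0,0],1],
    [[2,0,0],[0,0,0],1],
    [[2,0,0],[0,0,0],1],
    [[2,0,0],[0,0,0],1],
    [[2,0,0],[0,0,0],1],
    [[1.5,0,0],[0,0,0],1],
    [[0.8,0,0],[0,0,0],1],
    [[0,0,0],[0,0,0],1],
    [[0,0,0],[0,0,0],1],
  ],
)

```text
time: 10.75
position: [613.7, 21.0, 142.3]
eef_rot: [[0.001, -0.178, 0.984], [0.0, 0.984, 0.178], [-1.0, -0.0, 0.001]]
force: [-0.5, 0.1, -1.9]
gripper_width: 9.8
```

```bash
python3 - <<'E'
from cell import arm
from h import *
o=arm.get_obs();print(o["time"],o["position"],o["eef_rot"].round(3).tolist(),o["force"],o["ft_torque"],o["gripper_width"])
p=arm.capture("wrist"); pickle.dump(p,open("w6.pkl","wb")); crop(p,60,320,160,480,2.5,"w6")
p=arm.capture("scene"); pickle.dump(p,open("s5.pkl","wb")); crop(p,130,310,200,400,4,"s6")
E
```

```text
10.75 [613.740526    20.97617851 142.29621872] [[0.001, -0.178, 0.984], [0.0, 0.984, 0.178], [-1.0, -0.0, 0.001]] [-0.5473767   0.09374447 -1.89010772] [ 0.07278909 -0.00344313 -0.06285392] 9.814783670915253
```

View pics/w6.png

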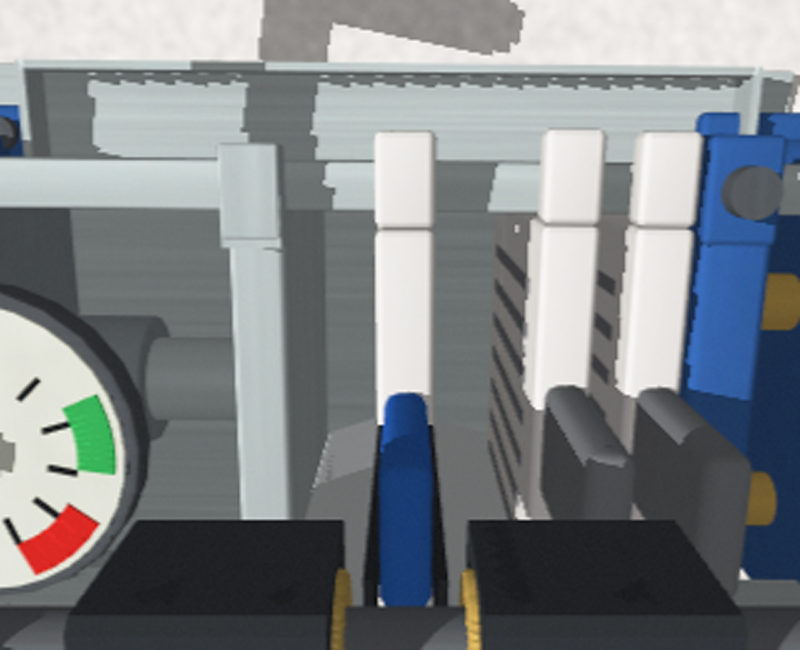

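View pics/s6.png

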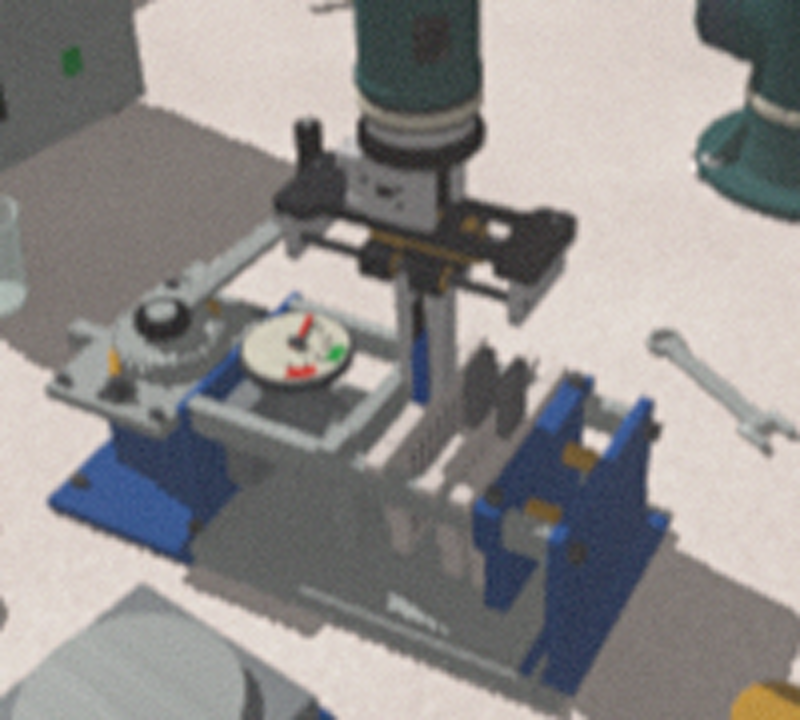

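The plate is inside the rails. Its lug rows (132–228) match those of the hanging plate. Next I lower the last 4 to 5 mm and release.

carry_out(
  moves=[
    [[0.1,0,0],[0,0,0],1],
    [[0.1,0,0],[0,0,0],1],
    [[0.1,0,0],[0,0,0],1],
    [[0.1,0,0],[0,0,0],1],
    [[0,0,0],[0,0,0],1],
    [[0,0,0],[0,0,0],1],
  ],
)

```text
time: 11.45
position: [613.3, 21.0, 137.6]
eef_rot: [[0.0, -0.178, 0.984], [0.0, 0.984, 0.178], [-1.0, 0.0, 0.0]]
force: [-0.4, -0.4, -1.6]
gripper_width: 9.6
```

carry_out(
  moves=[
    [[0.05,0,0],[0,0,0],1],
    [[0.05,0,0],[0,0,0],1],
    [[0,0,0],[0,0,0],1],
  ],
)

```text
time: 11.75
position: [613.3, 21.0, 137.5]
eef_rot: [[0.001, -0.178, 0.984], [-0.0, 0.984, 0.178], [-1.0, -0.0, 0.001]]
force: [-3.7, 0.3, 3.8]
gripper_width: 9.7
```

carry_out(
  moves=[
    [[0,0,0],[0,0,0],0.8],
    [[0,0,0],[0,0,0],0.65],
    [[0,0,0],[0,0,0],0.55],
    [[0,0,0],[0,0,0],0.55],
    [[-0.5,0,0],[0,0,0],0.55],
    [[-1.5,0,0],[0,0,0],0.55],
    [[-2.5,0,0],[0,0,0],0.55],
    [[-3,0,0],[0,0,0],0.55],
    [[-3,0,0],[0,0,0],0.55],
    [[-1.5,0,0],[0,0,0],0.55],
    [[0,0,0],[0,0,0],0.5],
  ],
)

```text
time: 12.85
position: [614.8, 20.9, 261.7]
eef_rot: [[0.009, -0.178, 0.984], [-0.0, 0.984, 0.178], [-1.0, -0.002, 0.008]]
force: [-0.5, -0.1, 0.5]
gripper_width: 23.2
```

```bash
python3 - <<'E'
from cell import arm
from h import *
o=arm.get_obs();print(o["time"],o["position"],o["eef_rot"].round(3).tolist(),o["force"],o["ft_torque"],o["gripper_width"])
p=arm.capture("wrist"); pickle.dump(p,open("w7.pkl","wb")); crop(p,0,320,100,500,2,"w7")
E
```

```text
12.85 [614.8213802   20.94825502 261.67775603] [[0.009, -0.178, 0.984], [-0.0, 0.984, 0.178], [-1.0, -0.002, 0.008]] [-0.46747984 -0.12741534  0.4831759 ] [ 0.05791072  0.01196247 -0.03613905] 23.158560180641825
```

View pics/w7.png

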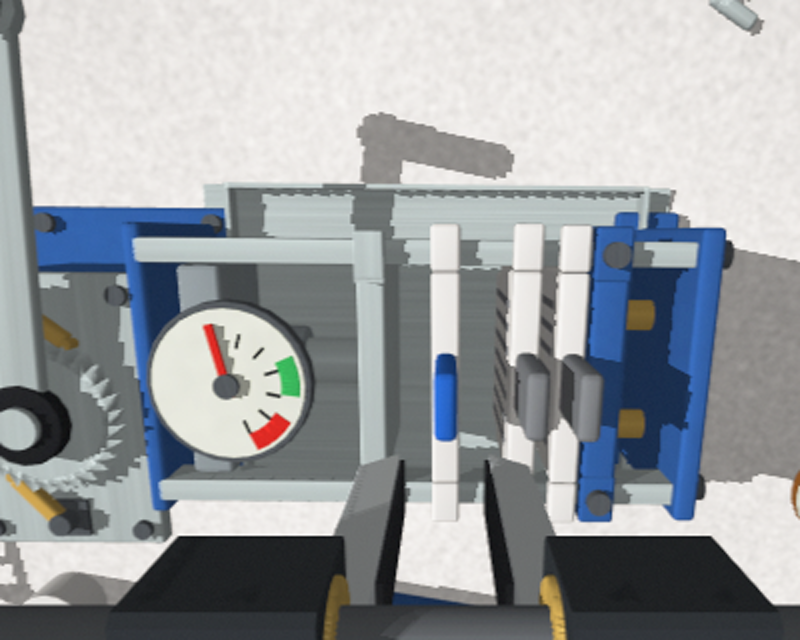

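The plate hangs square: lugs at rows 225–520, column 445, in line with the grey plates, and the needle is at zero. Now I'll triangulate the lever.

```bash
python3 - <<'E'
from h import *
p4=pickle.load(open("w4.pkl","rb"));p7=pickle.load(open("w7.pkl","rb"))
def ray(p,rc):
    K=np.array(p["camera_matrix"]);R=np.array(p["orientation"]);d=R@np.linalg.inv(K)@np.array([rc[1],rc[0],1.]);return np.array(p["origin"]),d/np.linalg.norm(d)
a=ray(p4,(20+600/3,130+241/3));b=ray(p7,(427/2,100+18/2))
A=np.zeros((3,3));v=np.zeros(3)
for o,d in(a,b):
    M=np.eye(3)-np.outer(d,d);A+=M;v+=M@o
print("hub",np.linalg.solve(A,v))
for z in (150,158,165): print(z,at_z(p4,(220,130+241/3),z),at_z(p7,(213.5,109),z))
g=at_z(p4,(20+76/3,130+51/3),209);print(g)
E
```

```text
hub [ 669.57625453 -176.58602876  140.16583037]
150 [ 666.85003521 -172.93150485  150.        ] [ 665.08678721 -170.58831224  150.        ]
158 [ 664.34645903 -170.05424743  158.        ] [ 661.72528308 -165.62526039  158.        ]
165 [ 662.15582988 -167.53664719  165.        ] [ 658.78396696 -161.28259001  165.        ]
[ 488.00500186 -192.39178136  209.        ]
```

carry_out(
  moves=[
    [[-0.5,0,0],[8.5,0,0],0.1],
    [[-0.5,0,0],[8.5,0,0],0.1],
    [[-0.5,0,0],[8.5,0,0],0.1],
    [[0,0,0],[8.5,0,0],0.1],
    [[0,0,0],[8.5,0,0],0.1],
    [[0,0,0],[8.5,0,0],0.1],
    [[0,0,0],[8.5,0,0],0.1],
    [[0,0,0],[8.5,0,0],0.1],
    [[0,0,0],[8.5,0,0],0.1],
    [[0,0,0],[8.5,0,0],0.1],
    [[0,0,0],[8.5,0,0],0.1],
    [[0,0,0],[8.5,0,0],0.1],
    [[0,0,0],[8.5,0,0],0.1],
    [[0,0,0],[8.5,0,0],0.1],
    [[0,0,0],[8.5,0,0],0.1],
    [[0,0,0],[8.5,0,0],0.1],
    [[0,0,0],[8.5,0,0],0.1],
    [[0,0,0],[8.5,0,0],0.1],
    [[0,0,0],[8.5,0,0],0.1],
    [[0,0,0],[8.5,0,0],0.1],
  ],
)

```text
time: 14.9
position: [612.7, 21.1, 269.6]
eef_rot: [[-0.003, 0.34, -0.94], [0.0, -0.94, -0.34], [-1.0, -0.001, 0.003]]
force: [-1.2, 0.2, 0.4]
gripper_width: 42.3
```

```bash
cat >> h.py <<'E'
def delta(o,T):
    "world target -> tool axes shift in cm"
    return (o["eef_rot"].T@(np.array(T)-o["position"])/10).round(2)
E
python3 - <<'E'
from cell import arm
from h import *
o=arm.get_obs();print(o["time"],o["position"],o["joints"].round(2),o["eef_rot"].round(3).tolist(),o["force"],o["gripper_width"])
y=o["eef_rot"][:,1];print("heading y",np.degrees(np.arctan2(y[1],y[0])), delta(o,(488,-192.4,275)))
E
```

```text
14.9 [612.65226398  21.08105368 269.61640536] [-0.06  0.23  1.08  0.    1.83  1.17] [[-0.003, 0.34, -0.94], [0.0, -0.94, -0.34], [-1.0, -0.001, 0.003]] [-1.1779483   0.19238396  0.40272808] 42.321703778639645
heading y -70.1126640992421 [-0.51 15.83 18.99]
```

carry_out(
  moves=[
    [[0,1.2,1.4],[0,0,0],0.1],
    [[0,2,2.4],[0,0,0],0.1],
    [[0,2.4,3],[0,0,0],0.1],
    [[0,2.6,3],[0,0,0],0.1],
    [[0,2.6,3],[0,0,0],0.1],
    [[0,2.4,3],[0,0,0],0.1],
    [[0,1.6,2],[0,0,0],0.1],
    [[0,1,1.2],[0,0,0],0.1],
    [[0,0,0],[6.7,0,0],0.1],
    [[0,0,0],[6.6,0,0],0.1],
    [[0,0,0],[0,0,0],0.1],
    [[0,0,0],[0,0,0],0.1],
  ],
)

```text
time: 16.1
position: [489.4, -192.9, 271.1]
eef_rot: [[-0.001, 0.124, -0.992], [0.001, -0.992, -0.124], [-1.0, -0.001, 0.001]]
force: [0.3, -0.4, -0.8]
gripper_width: 42.0
```

```bash
python3 - <<'E'
from cell import arm
from h import *
o=arm.get_obs();print(o["time"],o["position"],o["joints"].round(2),o["force"],o["gripper_width"])
y=o["eef_rot"][:,1];print("heading y",np.degrees(np.arctan2(y[1],y[0])), delta(o,(488,-192.4,275)))
p=arm.capture("wrist"); pickle.dump(p,open("w8.pkl","wb")); crop(p,0,400,0,640,1.25,"w8")
E
```

```text
16.1 [ 489.36371725 -192.85830034  271.0601131 ] [-0.48  0.03  1.3   0.    1.81  0.96] [ 0.25607303 -0.41261419 -0.81919082] 42.006419759097696
heading y -82.85380795797273 [-0.39 -0.06  0.13]
```

View pics/w8.png

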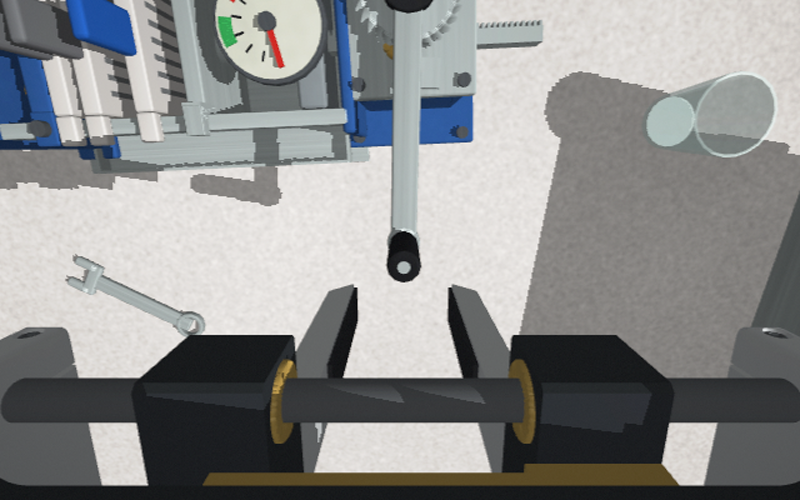

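```bash
python3 - <<'E'
from h import *
from cell import arm
o=arm.get_obs()
p=pickle.load(open("w8.pkl","rb"))
g=at_z(p,(267/1.25,403/1.25),209);print(g,delta(o,(g[0],g[1],159)))
E
```

```text
[ 488.49044561 -192.32446663  209.        ] [11.21 -0.05  0.09]
```

carry_out(
  moves=[
    [[1.5,0,0.1],[0,0,0],0.1],
    [[2.5,0,0],[0,0,0],0.1],
    [[3,0,0],[0,0,0],0.1],
    [[2.5,0,0],[0,0,0],0.1],
    [[1.2,0,0],[0,0,0],0.1],
    [[0.5,0,0],[0,0,0],0.1],
    [[0,0,0],[0,0,0],0.4],
    [[0,0,0],[0,0,0],1],
    [[0,0,0],[0,0,0],1],
    [[0,0,0],[0,0,0],1],
  ],
  force=20,
)

```text
time: 17.15
position: [489.5, -193.4, 161.1]
eef_rot: [[0.003, 0.121, -0.993], [-0.001, -0.993, -0.121], [-1.0, 0.002, -0.003]]
force: [-0.0, 0.6, 3.0]
gripper_width: 21.8
```

```bash
python3 - <<'E'
from cell import arm
from h import *
o=arm.get_obs();print(o["time"],o["position"],o["joints"].round(2),o["force"],o["gripper_width"])
p=arm.capture("wrist"); pickle.dump(p,open("w9.pkl","wb")); crop(p,0,400,0,640,1.25,"w9")
E
```

```text
17.15 [ 489.47815591 -193.43691077  161.10491528] [-0.48  0.05  1.5   0.    1.59  0.97] [-0.04504529  0.56503117  3.02043902] 21.770490231267704
```

View pics/w9.png

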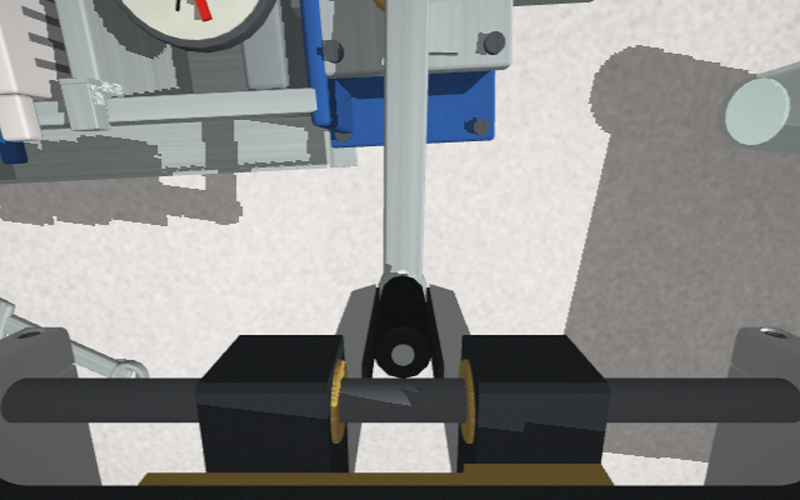

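carry_out(
  moves=[
    [[0,-1.25,-0.04],[4,0,0],1],
    [[0,-1.9,-0.1],[6,0,0],1],
    [[0,-1.9,-0.1],[6,0,0],1],
    [[0,-1.9,-0.1],[6,0,0],1],
    [[0,0,0],[0,0,0],1],
  ],
)

```text
time: 17.7
position: [496.0, -123.1, 161.1]
eef_rot: [[0.006, -0.259, -0.966], [-0.001, -0.966, 0.259], [-1.0, -0.001, -0.006]]
force: [5.0, 0.4, 2.3]
gripper_width: 21.5
```

```bash
python3 - <<'E'
from cell import arm
from h import *
o=arm.get_obs();print(o["time"],o["position"],o["joints"].round(2),o["force"],(o["eef_rot"].T@o["force"]).round(1),o["gripper_width"])
z=o["eef_rot"][:,2];print("heading z",np.degrees(np.arctan2(z[1],z[0])))
p=arm.capture("wrist"); pickle.dump(p,open("w10.pkl","wb")); crop(p,0,400,0,640,1.25,"w10")
E
```

```text
17.7 [ 495.95721581 -123.09684866  161.11019694] [-0.36  0.01  1.54  0.    1.59  1.48] [4.99633978 0.36147018 2.31796074] [-2.3 -1.6 -4.7] 21.498698867250607
heading z 165.00166157790622
```

View pics/w10.png

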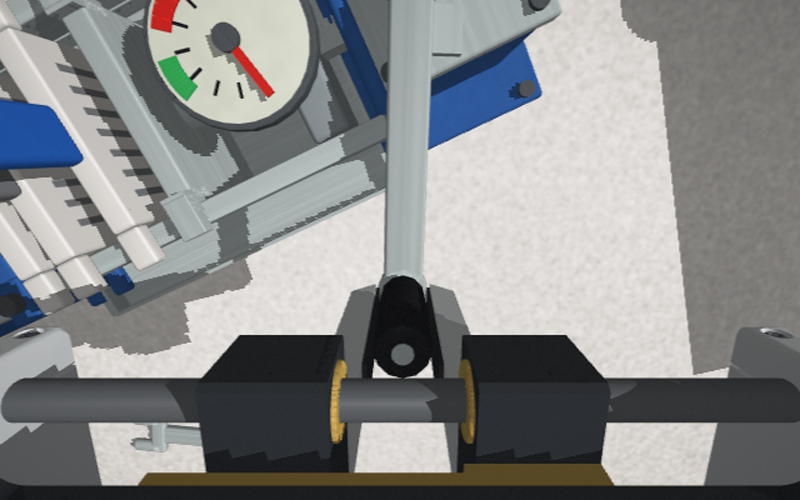

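carry_out(
  moves=[
    [[0,1.25,-0.1],[-4,0,0],1],
    [[0,2.5,-0.17],[-8,0,0],1],
    [[0,2.5,-0.17],[-8,0,0],1],
    [[0,2.5,-0.17],[-8,0,0],1],
    [[0,2.5,-0.17],[-8,0,0],1],
    [[0,2.5,-0.17],[-8,0,0],1],
    [[0,2.5,-0.17],[-8,0,0],1],
    [[0,2.5,-0.17],[-8,0,0],1],
    [[0,2.5,-0.17],[-8,0,0],1],
    [[0,2.2,-0.15],[-7,0,0],1],
    [[0,0,0],[0,0,0],1],
  ],
)

```text
time: 18.85
position: [578.4, -330.0, 161.1]
eef_rot: [[0.002, 0.866, -0.5], [-0.004, -0.5, -0.866], [-1.0, 0.004, 0.002]]
force: [0.3, -3.3, 5.4]
gripper_width: 21.9
```

```bash
cat > st.py <<'E'
from cell import arm
from h import *
import sys
o=arm.get_obs();R=o["eef_rot"];z=R[:,2]
c=o["position"]-180*z
print(round(o["time"],2),o["position"].round(1),"Ftool",(R.T@o["force"]).round(1),"w",round(o["gripper_width"],1),"orbit c",c.round(1),"j6",o["joints"][5].round(2))
h=np.degrees(np.arctan2(z[1],z[0]))%360
a=np.degrees(np.arctan2(o["position"][1]+172,o["position"][0]-667))%360
print("lever from tool",np.radians(244.7-h).round(3),"from pos",np.radians(244.7-a).round(3),"r",np.hypot(o["position"][1]+172,o["position"][0]-667).round(1))
if len(sys.argv)>2:
    p=arm.capture(sys.argv[1]); pickle.dump(p,open(sys.argv[2]+".pkl","wb")); crop(p,0,400,0,640,1.25,sys.argv[2])
E
python3 st.py
```

```text
18.85 [ 578.4 -330.   161.1] Ftool [-5.4  1.9  2.7] w 21.9 orbit c [ 668.4 -174.2  160.7] j6 -0.08
lever from tool 0.082 from pos 0.07 r 181.2
```

carry_out(
  moves=[
    [[0,-1.25,-0.04],[4,0,0],1],
    [[0,-2.5,-0.17],[8,0,0],1],
    [[0,-2.5,-0.17],[8,0,0],1],
    [[0,-2.5,-0.17],[8,0,0],1],
    [[0,-2.5,-0.17],[8,0,0],1],
    [[0,-2.5,-0.17],[8,0,0],1],
    [[0,-2.5,-0.17],[8,0,0],1],
    [[0,-2.5,-0.17],[8,0,0],1],
    [[0,-2.5,-0.17],[8,0,0],1],
    [[0,-2.5,-0.17],[8,0,0],1],
    [[0,-1.9,-0.1],[6,0,0],1],
    [[0,0,0],[0,0,0],1],
  ],
)

```text
time: 20.05
position: [503.1, -103.4, 161.1]
eef_rot: [[0.006, -0.375, -0.927], [-0.002, -0.927, 0.375], [-1.0, -0.0, -0.007]]
force: [5.1, -0.5, 2.3]
gripper_width: 21.9
```

```bash
python3 st.py wrist w11
```

```text
20.05 [ 503.1 -103.4  161.1] Ftool [-2.3 -1.5 -5. ] w 21.9 orbit c [ 670.  -170.9  162.3] j6 1.64
lever from tool 1.513 from pos 1.526 r 177.7
```

View pics/w11.png

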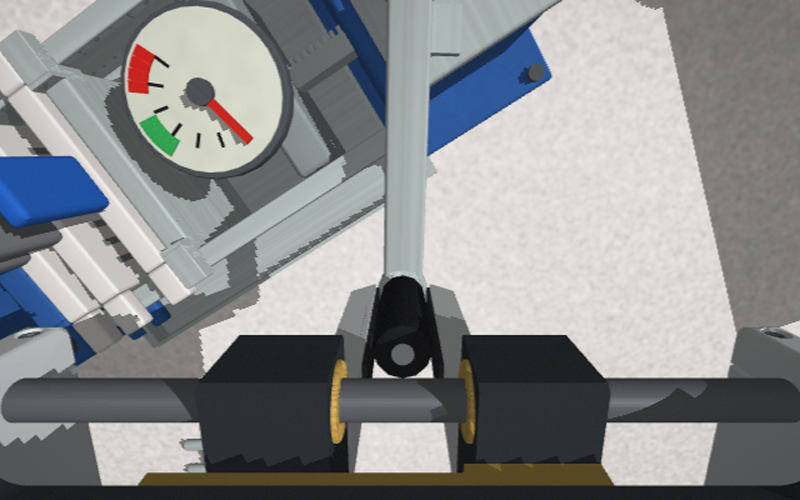

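carry_out(
  moves=[
    [[0,1.25,-0.07],[-4,0,0],1],
    [[0,2.5,-0.17],[-8,0,0],1],
    [[0,2.5,-0.17],[-8,0,0],1],
    [[0,2.5,-0.17],[-8,0,0],1],
    [[0,2.5,-0.17],[-8,0,0],1],
    [[0,2.5,-0.17],[-8,0,0],1],
    [[0,2.5,-0.17],[-8,0,0],1],
    [[0,2.5,-0.17],[-8,0,0],1],
    [[0,2.5,-0.17],[-8,0,0],1],
    [[0,2.5,-0.17],[-8,0,0],1],
    [[0,1.9,-0.1],[-6,0,0],1],
    [[0,0,0],[0,0,0],1],
  ],
)

```text
time: 21.3
position: [578.1, -329.9, 161.1]
eef_rot: [[0.002, 0.866, -0.5], [-0.003, -0.5, -0.866], [-1.0, 0.003, 0.002]]
force: [0.6, -2.3, 5.4]
gripper_width: 21.7
```

```bash
python3 st.py
```

```text
21.3 [ 578.1 -329.9  161.1] Ftool [-5.4  1.7  1.7] w 21.7 orbit c [ 668.2 -174.   160.7] j6 -0.08
lever from tool 0.082 from pos 0.071 r 181.2
```

carry_out(
  moves=[
    [[0,-1.25,-0.04],[4,0,0],1],
    [[0,-2.5,-0.17],[8,0,0],1],
    [[0,-2.5,-0.17],[8,0,0],1],
    [[0,-2.5,-0.17],[8,0,0],1],
    [[0,-2.5,-0.17],[8,0,0],1],
    [[0,-2.5,-0.17],[8,0,0],1],
    [[0,-2.5,-0.17],[8,0,0],1],
    [[0,0,0],[0,0,0],1],
  ],
)

```text
time: 22.1
position: [489.6, -194.4, 161.1]
eef_rot: [[0.004, 0.14, -0.99], [0.001, -0.99, -0.14], [-1.0, -0.0, -0.004]]
force: [2.2, 1.9, 3.6]
gripper_width: 21.3
```

```bash
python3 st.py wrist w12
```

```text
22.1 [ 489.6 -194.4  161.1] Ftool [-3.6 -1.5 -2.5] w 21.3 orbit c [ 667.8 -169.3  161.7] j6 0.94
lever from tool 0.989 from pos 1.003 r 178.9
```

View pics/w12.png

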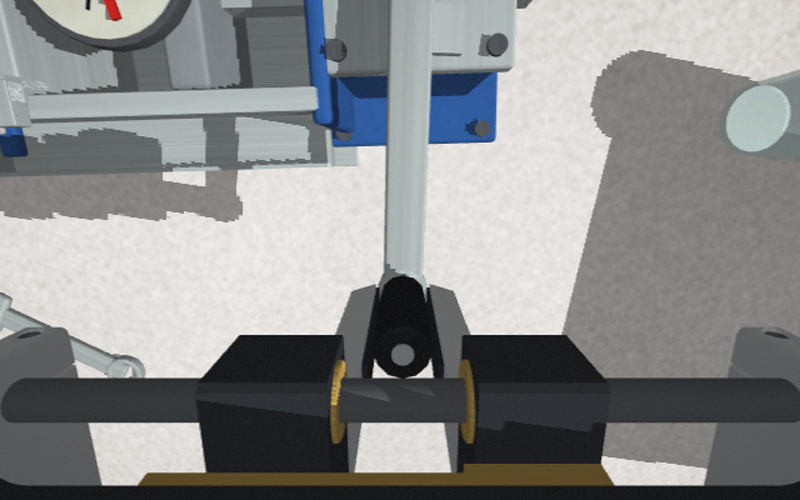

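carry_out(
  moves=[
    [[0,-1.9,-0.1],[6,0,0],1],
    [[0,-2.5,-0.17],[8,0,0],1],
    [[0,-2.5,-0.17],[8,0,0],1],
    [[0,-2.2,-0.13],[7,0,0],1],
    [[0,0,0],[0,0,0],1],
  ],
)

```text
time: 22.65
position: [501.6, -107.1, 161.0]
eef_rot: [[0.005, -0.358, -0.934], [-0.002, -0.934, 0.358], [-1.0, 0.0, -0.006]]
force: [4.3, -0.6, 4.4]
gripper_width: 21.5
```

```bash
python3 st.py wrist w13
```

```text
22.65 [ 501.6 -107.1  161. ] Ftool [-4.3 -0.9 -4.3] w 21.5 orbit c [ 669.6 -171.6  162.1] j6 1.62
lever from tool 1.496 from pos 1.503 r 177.7
```

View pics/w13.png

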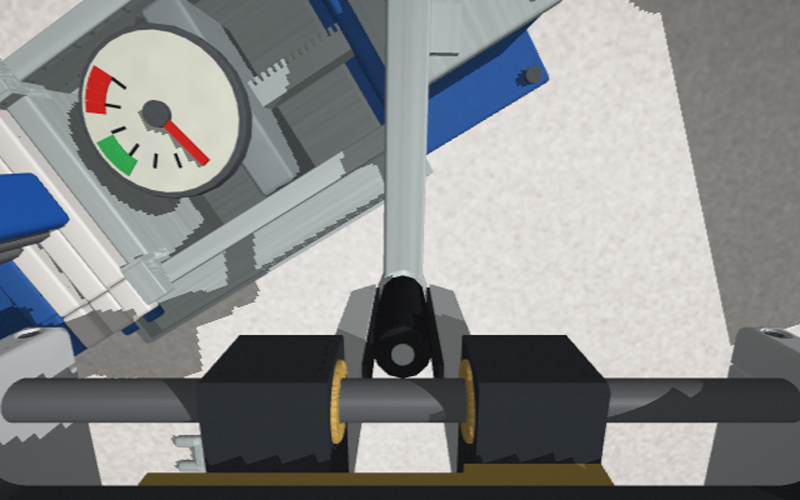

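carry_out(
  moves=[
    [[0,1.25,-0.07],[-4,0,0],1],
    [[0,2.5,-0.17],[-8,0,0],1],
    [[0,2.5,-0.17],[-8,0,0],1],
    [[0,2.5,-0.17],[-8,0,0],1],
    [[0,2.5,-0.17],[-8,0,0],1],
    [[0,2.5,-0.17],[-8,0,0],1],
    [[0,2.5,-0.17],[-8,0,0],1],
    [[0,2.5,-0.17],[-8,0,0],1],
    [[0,2.5,-0.17],[-8,0,0],1],
    [[0,2.5,-0.17],[-8,0,0],1],
    [[0,1.6,-0.1],[-5,0,0],1],
    [[0,0,0],[0,0,0],1],
  ],
)

```text
time: 23.9
position: [578.0, -329.8, 161.1]
eef_rot: [[0.002, 0.866, -0.5], [-0.002, -0.5, -0.866], [-1.0, 0.003, 0.001]]
force: [-0.2, -2.5, 8.3]
gripper_width: 21.4
```

carry_out(
  moves=[
    [[0,-1.25,-0.04],[4,0,0],1],
    [[0,-2.5,-0.17],[8,0,0],1],
    [[0,-2.5,-0.17],[8,0,0],1],
    [[0,-2.5,-0.17],[8,0,0],1],
    [[0,0,0],[0,0,0],1],
  ],
)

```text
time: 24.4
position: [513.4, -265.9, 161.0]
eef_rot: [[0.001, 0.53, -0.848], [0.0, -0.848, -0.53], [-1.0, 0.0, -0.001]]
force: [0.1, 2.1, 7.1]
gripper_width: 21.9
```

```bash
python3 st.py top t14; python3 -c "
from h import *
p=pickle.load(open('t14.pkl','rb'));crop(p,110,220,220,400,4,'t14c')"
```

```text
24.4 [ 513.4 -265.9  161. ] Ftool [-7.1 -1.8 -1.2] w 21.9 orbit c [ 666.1 -170.5  161.1] j6 0.44
lever from tool 0.571 from pos 0.58 r 180.0
```

View pics/t14c.png

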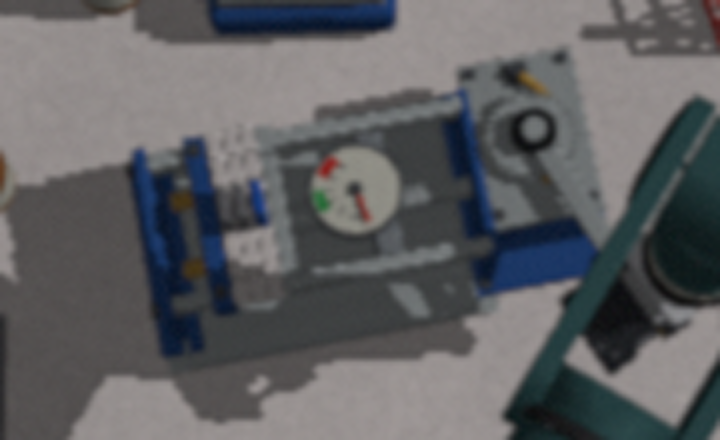

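carry_out(
  moves=[
    [[0,-2.5,-0.17],[8,0,0],1],
    [[0,-2.5,-0.17],[8,0,0],1],
    [[0,0,0],[0,0,0],1],
  ],
)

```text
time: 24.75
position: [494.6, -221.2, 161.0]
eef_rot: [[0.002, 0.278, -0.961], [-0.002, -0.961, -0.278], [-1.0, 0.002, -0.002]]
force: [2.1, -0.4, 7.0]
gripper_width: 22.0
```

```bash
python3 st.py top t15; python3 -c "
from h import *
p=pickle.load(open('t15.pkl','rb'));crop(p,140,180,280,340,10,'t15c')"
```

```text
24.75 [ 494.6 -221.2  161. ] Ftool [-7.   1.  -1.9] w 22.0 orbit c [ 667.5 -171.2  161.3] j6 0.76
lever from tool 0.848 from pos 0.851 r 179.3
```

View pics/t15c.png

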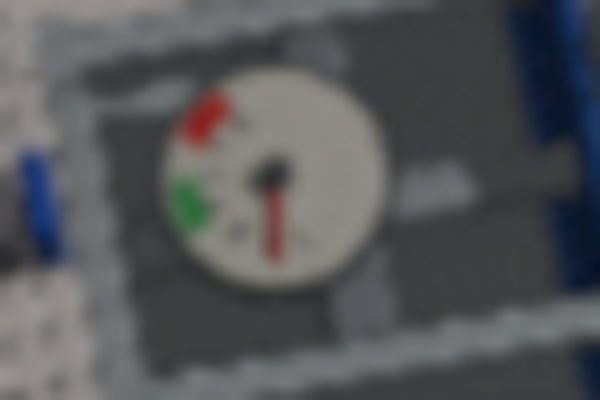

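carry_out(
  moves=[
    [[0,-1.9,-0.1],[6,0,0],1],
    [[0,-2.2,-0.13],[7,0,0],1],
    [[0,-2.2,-0.13],[7,0,0],1],
    [[0,-1.9,-0.1],[6,0,0],1],
    [[0,0,0],[0,0,0],1],
  ],
)

```text
time: 25.3
position: [491.1, -143.3, 161.0]
eef_rot: [[0.002, -0.172, -0.985], [-0.008, -0.985, 0.172], [-1.0, 0.008, -0.003]]
force: [0.6, -7.1, 7.3]
gripper_width: 21.5
```

```bash
cat >> h.py <<'E'
def needle(p,crc,trc):
    a=at_z(p,crc,140);b=at_z(p,trc,140);d=b-a
    return np.radians(((203.3-np.degrees(np.arctan2(d[1],d[0]))+180)%360)-180), a.round(1), np.linalg.norm(d).round(1)
E
python3 -c "
from h import *
p=pickle.load(open('t15.pkl','rb'));print(needle(p,(157.2,307.2),(166.2,307.6)))
p=pickle.load(open('w13.pkl','rb'));print('w13',needle(p,(114/1.25,156/1.25),(163/1.25,207/1.25)))"
python3 st.py wrist w16
```

```text
(np.float64(0.3853329586304489), array([622. , -22.1, 140. ]), np.float64(30.6))
w13 (np.float64(0.01449826029810313), array([623. , -29.5, 140. ]), np.float64(30.9))
25.3 [ 491.1 -143.3  161. ] Ftool [-7.2  7.  -1.9] w 21.5 orbit c [ 668.4 -174.3  161.6] j6 1.35
lever from tool 1.302 from pos 1.291 r 178.3
```

View pics/w16.png

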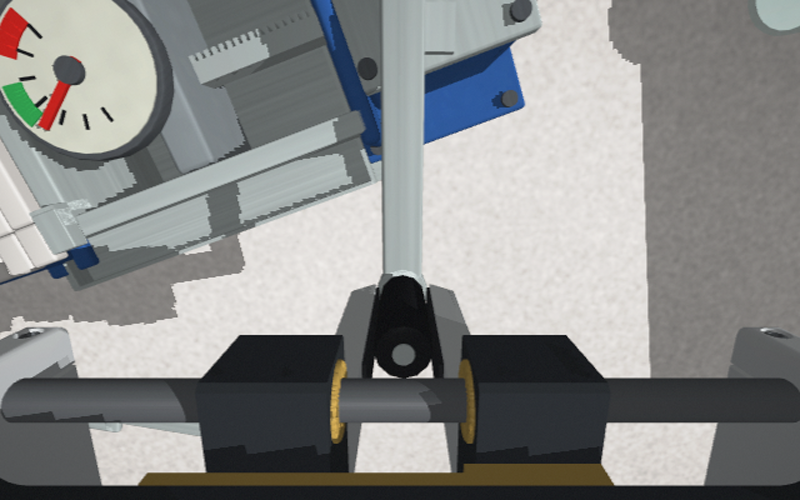

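```bash
python3 -c "
from h import *
p=pickle.load(open('w16.pkl','rb'));print(needle(p,(70/1.25,69/1.25),(130/1.25,43/1.25)))"
```

```text
(np.float64(1.1645900036199945), array([620.3, -11.8, 140. ]), np.float64(31.3))
```

carry_out(
  moves=[
    [[0,-1.25,-0.05],[4,0,0],1],
    [[0,-1.6,-0.07],[5,0,0],1],
    [[0,-1.6,-0.07],[5,0,0],1],
    [[0,0,0],[0,0,0],1],
  ],
)

```text
time: 25.75
position: [503.2, -102.9, 161.0]
eef_rot: [[-0.001, -0.407, -0.914], [-0.011, -0.913, 0.407], [-1.0, 0.011, -0.003]]
force: [-2.0, -10.7, 8.5]
gripper_width: 21.5
```

```bash
python3 st.py wrist w17
```

```text
25.75 [ 503.2 -102.9  161. ] Ftool [-8.4 10.7 -2.6] w 21.5 orbit c [ 667.6 -176.1  161.6] j6 1.68
lever from tool 1.548 from pos 1.528 r 177.8
```

View pics/w17.png

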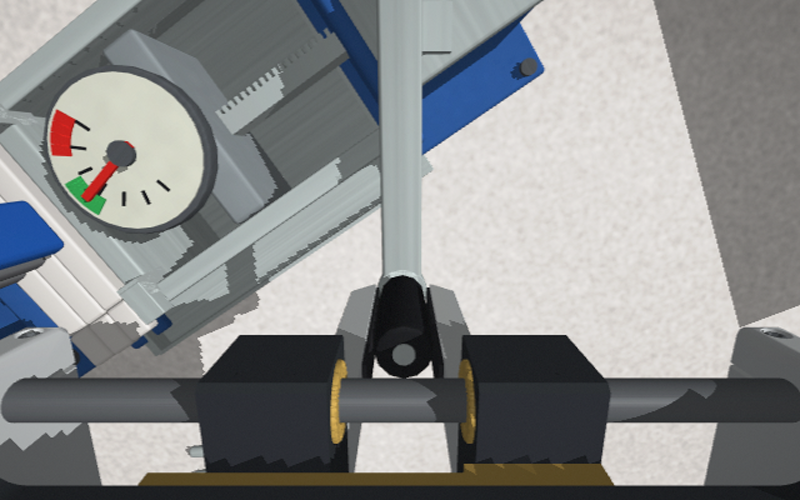

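Needle just inside green under load. Now I ease back and read it.

carry_out(
  moves=[
    [[0,1.25,-0.05],[-4,0,0],1],
    [[0,1.9,-0.1],[-6,0,0],1],
    [[0,1.9,-0.1],[-6,0,0],1],
    [[0,0,0],[0,0,0],1],
  ],
)

```text
time: 26.2
position: [490.1, -149.6, 161.0]
eef_rot: [[0.002, -0.137, -0.991], [-0.003, -0.991, 0.137], [-1.0, 0.003, -0.003]]
force: [2.3, -1.9, 7.5]
gripper_width: 21.8
```

```bash
python3 -c "
from h import *
p=pickle.load(open('w17.pkl','rb'));print(needle(p,(153/1.25,120/1.25),(200/1.25,87/1.25)))"
python3 st.py wrist w18
```

```text
(np.float64(1.5506336045091813), array([619.8,  -7.7, 140. ]), np.float64(29.7))
26.2 [ 490.1 -149.6  161. ] Ftool [-7.5  1.6 -2.6] w 21.8 orbit c [ 668.4 -174.3  161.5] j6 1.3
lever from tool 1.266 from pos 1.255 r 178.3
```

View pics/w18.png

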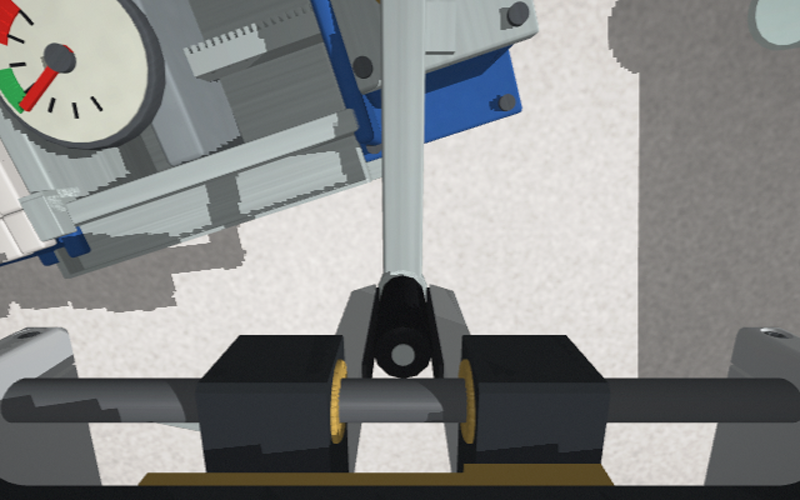

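```bash
python3 -c "
from h import *
p=pickle.load(open('w18.pkl','rb'));print(needle(p,(58/1.25,60/1.25),(108/1.25,24/1.25)));crop(p,0,110,0,140,5,'w18c')"
```

```text
(np.float64(1.3217891639211956), array([620.2, -10.6, 140. ]), np.float64(30.1))
```

View pics/w18c.png

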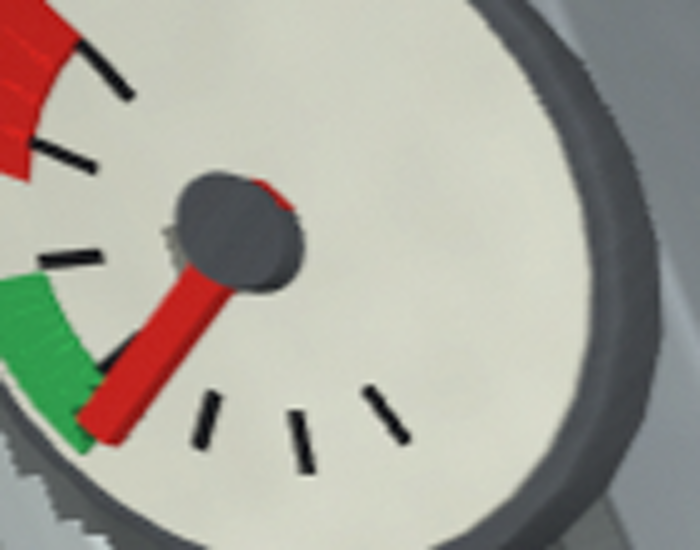

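carry_out(
  moves=[
    [[0,1.9,-0.1],[-6,0,0],1],
    [[0,2.2,-0.13],[-7,0,0],1],
    [[0,2.2,-0.13],[-7,0,0],1],
    [[0,0,0],[0,0,0],1],
    [[0,-1.6,-0.07],[5,0,0],1],
    [[0,-1.6,-0.07],[5,0,0],1],
    [[0,-1.25,-0.05],[4,0,0],1],
    [[0,-1.25,-0.05],[4,0,0],1],
    [[0,0,0],[0,0,0],1],
  ],
)

```text
time: 27.15
position: [489.2, -156.9, 161.0]
eef_rot: [[0.001, -0.104, -0.995], [-0.01, -0.995, 0.104], [-1.0, 0.01, -0.002]]
force: [1.0, -10.0, 6.5]
gripper_width: 21.6
```

```bash
python3 st.py wrist w19;python3 -c "
from h import *
p=pickle.load(open('w19.pkl','rb'));crop(p,0,110,0,140,5,'w19c')"
```

```text
27.15 [ 489.2 -156.9  161. ] Ftool [-6.4  9.9 -2. ] w 21.6 orbit c [ 668.2 -175.6  161.5] j6 1.26
lever from tool 1.233 from pos 1.214 r 178.4
```

View pics/w19c.png

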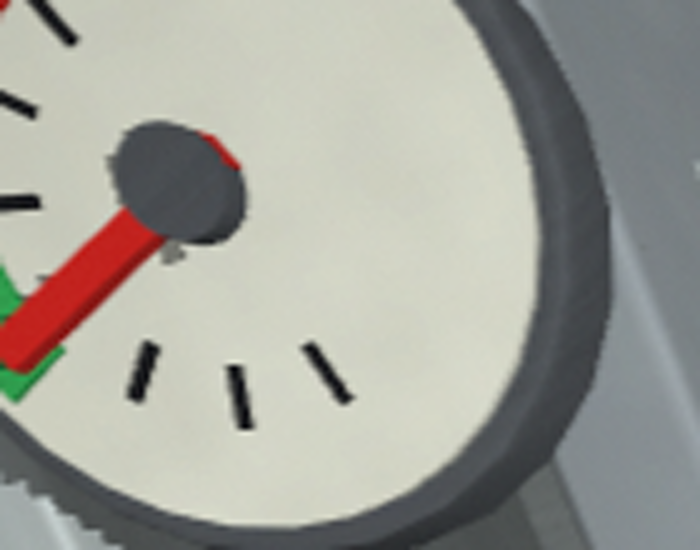

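```bash
python3 -c "
from h import *
p=pickle.load(open('w19.pkl','rb'));print(needle(p,(182/5,180/5),(355/5,10/5)));p=pickle.load(open('w18.pkl','rb'));print(needle(p,(232/5,240/5),(430/5,100/5)))"
```

```text
(np.float64(1.4168590747340717), array([620. ,  -9.5, 140. ]), np.float64(29.4))
(np.float64(1.3146191169173091), array([620.2, -10.6, 140. ]), np.float64(29.5))
```

carry_out(
  moves=[
    [[0,-1.25,-0.05],[4,0,0],1],
    [[0,-1.25,-0.05],[4,0,0],1],
    [[0,-0.6,-0.02],[2,0,0],1],
    [[0,0,0],[0,0,0],1],
  ],
)

```text
time: 27.6
position: [494.2, -128.7, 161.0]
eef_rot: [[-0.002, -0.276, -0.961], [-0.013, -0.961, 0.276], [-1.0, 0.013, -0.002]]
force: [-2.8, -14.1, 7.1]
gripper_width: 21.7
```

```bash
python3 st.py wrist w20;python3 -c "
from h import *
p=pickle.load(open('w20.pkl','rb'));crop(p,0,140,0,180,4,'w20c')"
```

```text
27.6 [ 494.2 -128.7  161. ] Ftool [-6.9 14.4 -1.2] w 21.7 orbit c [ 667.2 -178.4  161.3] j6 1.49
lever from tool 1.409 from pos 1.375 r 178.1
```

View pics/w20c.png

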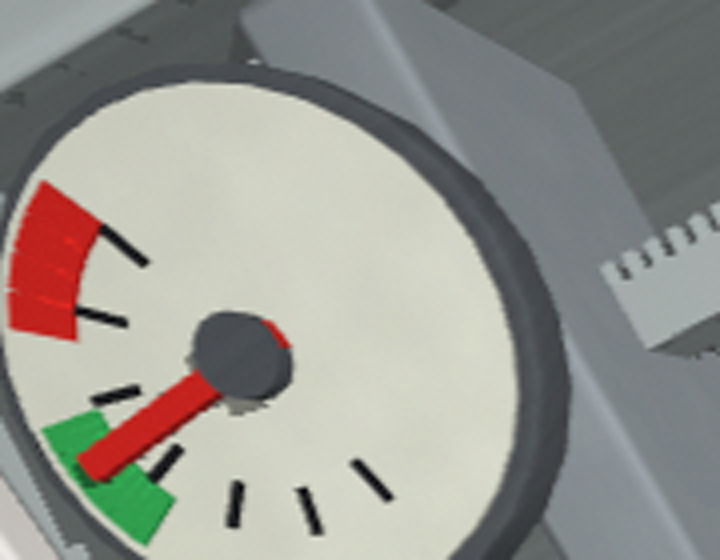

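```bash
python3 -c "
from h import *
p=pickle.load(open('w20.pkl','rb'));print(needle(p,(355/4,242/4),(470/4,90/4)), 'green edges',needle(p,(355/4,242/4),(505/4,160/4))[0],needle(p,(355/4,242/4),(418/4,70/4))[0],'red',needle(p,(355/4,242/4),(335/4,42/4))[0])"
```

```text
(np.float64(1.6912663102200818), array([619.5,  -7.1, 140. ]), np.float64(30.0)) green edges 1.3393116798064062 1.9399416880598128 red 2.354671894140354
```

carry_out(
  moves=[
    [[0,-1.1,-0.04],[3.5,0,0],1],
    [[0,-0.95,-0.03],[3,0,0],1],
    [[0,0,0],[0,0,0],1],
    [[0,0,0],[0,0,0],1],
  ],
)

```text
time: 28.05
position: [500.5, -109.4, 161.0]
eef_rot: [[-0.003, -0.383, -0.924], [-0.013, -0.924, 0.383], [-1.0, 0.013, -0.002]]
force: [-4.9, -14.2, 9.1]
gripper_width: 21.9
```

```bash
python3 st.py wrist w21;python3 -c "
from h import *
p=pickle.load(open('w21.pkl','rb'));crop(p,30,190,0,200,4,'w21c')"
```

```text
28.05 [ 500.5 -109.4  161. ] Ftool [-8.9 15.1 -0.9] w 21.9 orbit c [ 666.8 -178.3  161.3] j6 1.65
lever from tool 1.522 from pos 1.489 r 177.9
```

View pics/w21c.png

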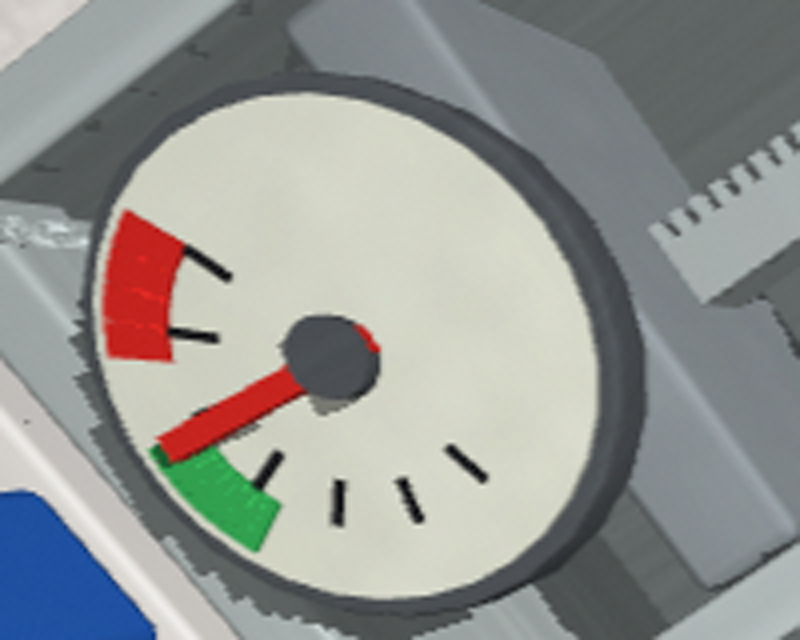

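Needle now about 1.9, at the upper green edge. Easing off to see where the tooth holds.

carry_out(
  moves=[
    [[0,1.25,-0.05],[-4,0,0],1],
    [[0,1.9,-0.1],[-6,0,0],1],
    [[0,0,0],[0,0,0],1],
    [[0,0,0],[0,0,0],1],
  ],
)

```text
time: 28.5
position: [492.4, -136.8, 161.0]
eef_rot: [[0.0, -0.216, -0.976], [-0.006, -0.976, 0.216], [-1.0, 0.006, -0.002]]
force: [-0.2, -6.0, 8.2]
gripper_width: 21.9
```

```bash
python3 st.py wrist w22;python3 -c "
from h import *
p=pickle.load(open('w21.pkl','rb'));print(needle(p,(30+357/4,331/4),(30+450/4,165/4)))
p=pickle.load(open('w22.pkl','rb'));crop(p,0,140,0,180,4,'w22c')"
```

```text
28.5 [ 492.4 -136.8  161. ] Ftool [-8.2  6.  -1.1] w 21.9 orbit c [ 668.1 -175.6  161.3] j6 1.41
lever from tool 1.347 from pos 1.328 r 178.2
(np.float64(1.9084123884316995), array([619.1,  -5.3, 140. ]), np.float64(30.3))
```

View pics/w22c.png

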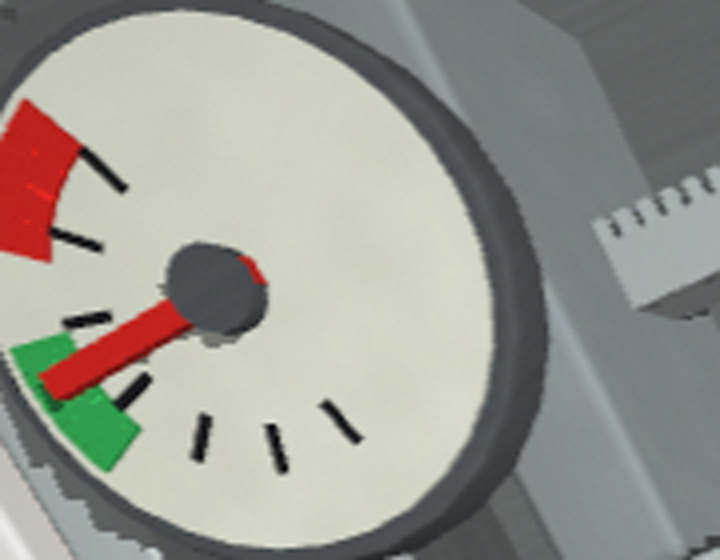

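carry_out(
  moves=[
    [[0,1.25,-0.05],[-4,0,0],1],
    [[0,1.25,-0.05],[-4,0,0],1],
    [[0,0,0],[0,0,0],1],
    [[0,0,0],[0,0,0],1],
  ],
)

```text
time: 28.95
position: [489.0, -159.6, 161.0]
eef_rot: [[0.001, -0.076, -0.997], [-0.003, -0.997, 0.076], [-1.0, 0.003, -0.001]]
force: [-0.7, -1.7, 7.9]
gripper_width: 22.2
```

```bash
python3 st.py wrist w23;python3 -c "
from h import *
p=pickle.load(open('w22.pkl','rb'));print(needle(p,(289/4,217/4),(387/4,52/4)))
p=pickle.load(open('w23.pkl','rb'));crop(p,0,110,0,140,5,'w23c')"
```

```text
28.95 [ 489.  -159.6  161. ] Ftool [-7.9  1.7  0.5] w 22.2 orbit c [ 668.5 -173.3  161.2] j6 1.22
lever from tool 1.205 from pos 1.199 r 178.4
(np.float64(1.7290427545923799), array([619.3,  -7. , 140. ]), np.float64(29.8))
```

View pics/w23c.png

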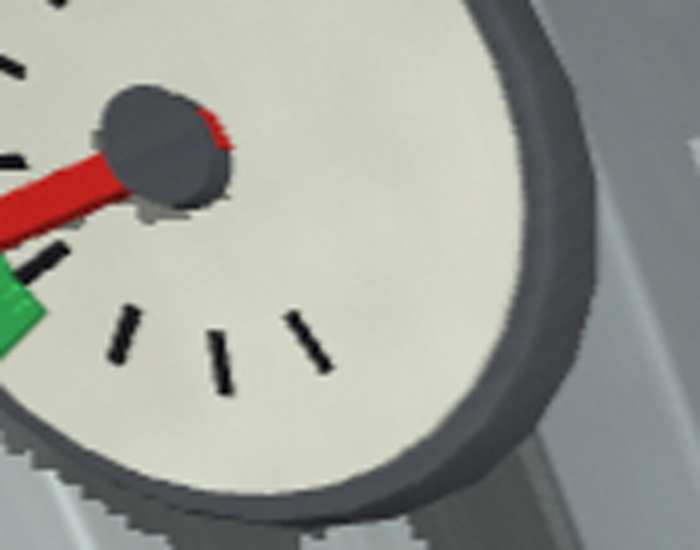

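carry_out(
  moves=[
    [[0,1.9,-0.1],[-6,0,0],1],
    [[0,2.5,-0.17],[-8,0,0],1],
    [[0,2.5,-0.17],[-8,0,0],1],
    [[0,2.5,-0.17],[-8,0,0],1],
    [[0,2.5,-0.17],[-8,0,0],1],
    [[0,2.5,-0.17],[-8,0,0],1],
    [[0,2.5,-0.17],[-8,0,0],1],
    [[0,2.5,-0.17],[-8,0,0],1],
    [[0,1.4,-0.05],[-4.5,0,0],1],
    [[0,0,0],[0,0,0],1],
    [[0,0,0],[0,0,0],1],
  ],
)

```text
time: 30.1
position: [583.7, -333.0, 161.1]
eef_rot: [[0.003, 0.884, -0.467], [-0.003, -0.467, -0.884], [-1.0, 0.004, 0.002]]
force: [2.4, -2.1, 9.0]
gripper_width: 21.9
```

```bash
python3 st.py top t24;python3 -c "
from h import *
p=pickle.load(open('t24.pkl','rb'));crop(p,140,180,280,340,10,'t24c')"
```

```text
30.1 [ 583.7 -333.   161.1] Ftool [-9.   3.2  0.7] w 21.9 orbit c [ 667.7 -173.8  160.8] j6 -0.12
lever from tool 0.044 from pos 0.036 r 181.3
```

View pics/t24c.png

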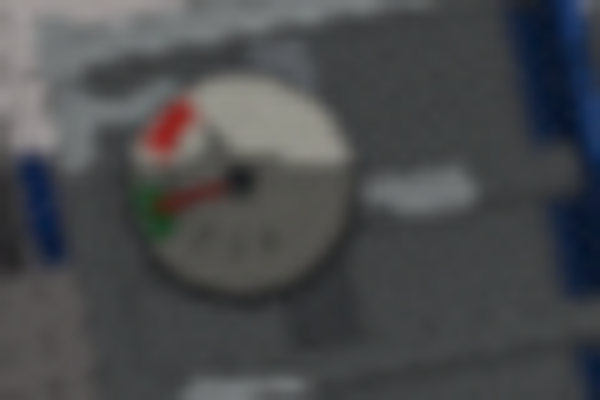

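carry_out(
  moves=[
    [[0,0.3,-0.01],[-1,0,0],1],
    [[0,0.3,-0.01],[-1,0,0],1],
    [[0,0,0],[0,0,0],1],
    [[0,0,0],[0,0,0],0.4],
    [[0,0,0],[0,0,0],0.1],
    [[0,0,0],[0,0,0],0.1],
    [[0,0,0],[0,0,0],0.1],
    [[-1,0,0],[0,0,0],0.1],
    [[-2.5,0,0],[0,0,0],0.1],
    [[-3,0,0],[0,0,0],0.1],
    [[-3,0,0],[0,0,0],0.1],
    [[-3,0,0],[0,0,0],0.1],
    [[-2,0,0],[0,0,0],0.1],
    [[0,0,0],[0,0,0],0.1],
  ],
)

```text
time: 31.55
position: [588.9, -332.8, 309.9]
eef_rot: [[0.007, 0.899, -0.439], [-0.005, -0.439, -0.899], [-1.0, 0.009, 0.001]]
force: [-0.1, 0.1, 0.5]
gripper_width: 42.3
```

```bash
python3 st.py wrist w25;python3 -c "
from h import *
from cell import arm
p=arm.capture('top');pickle.dump(p,open('t25.pkl','wb'));crop(p,110,220,165,395,3.4,'t25c')
p=arm.capture('scene');crop(p,130,320,170,500,2.4,'s25c')"
```

```text
31.55 [ 588.9 -332.8  309.9] Ftool [-0.5 -0.1 -0. ] w 42.3 orbit c [ 667.9 -171.   309.7] j6 -0.14
lever from tool 0.013 from pos 0.011 r 178.7
```

View pics/w25.png

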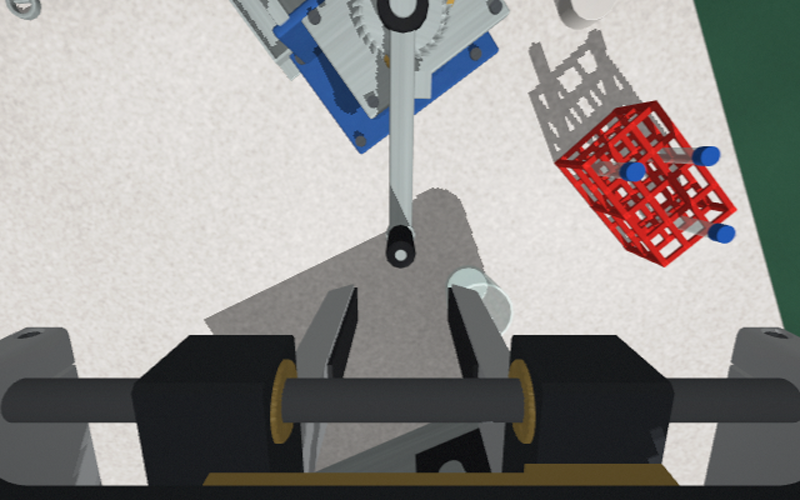

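View pics/t25c.png

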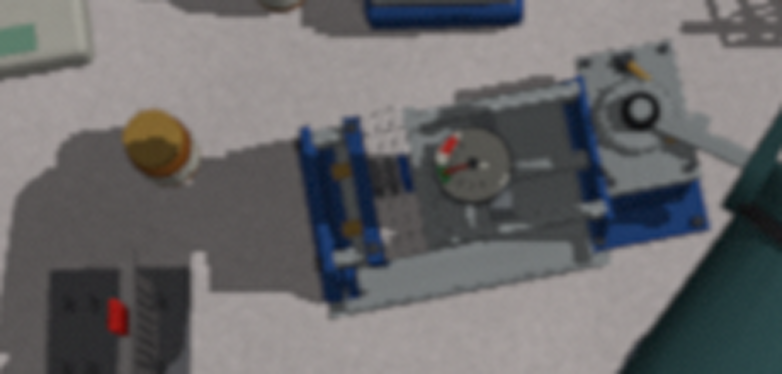

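View pics/s25c.png

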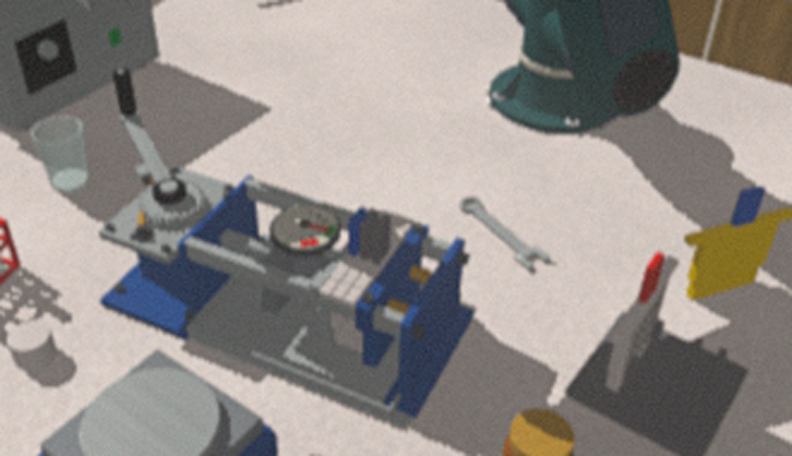

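carry_out(
  moves=[
    [[0,-0.6,-1.5],[0,0,0],0.1],
    [[0,-1,-2.6],[0,0,0],0.1],
    [[0,-1,-2.7],[0,0,0],0.1],
    [[0,-1,-2.7],[0,0,0],0.1],
    [[0,-1,-2.7],[0,0,0],0.1],
    [[0,-1,-2.7],[0,0,0],0.1],
    [[0,-1,-2.7],[0,0,0],0.1],
    [[0,-1,-2.7],[0,0,0],0.1],
    [[0,-1,-2.7],[0,0,0],0.1],
    [[0,-1,-2.6],[0,0,0],0.1],
    [[0,-1,-2.4],[0,0,0],0.1],
    [[0,-0.6,-1.5],[0,0,0],0.1],
    [[0,0,0],[0,0,0],0.1],
    [[0,0,0],[0,0,0],0.1],
  ],
)

```text
time: 33.1
position: [616.7, -18.1, 303.8]
eef_rot: [[-0.001, 0.898, -0.439], [-0.001, -0.439, -0.898], [-1.0, -0.001, 0.001]]
force: [-0.6, 0.1, 0.1]
gripper_width: 42.4
```

```bash
python3 st.py wrist w26; python3 -c "
from h import *
from cell import arm
p=arm.capture('top');pickle.dump(p,open('t26.pkl','wb'));crop(p,110,260,165,445,2.8,'t26c')"
```

```text
33.1 [616.7 -18.1 303.8] Ftool [-0.1 -0.5  0.2] w 42.4 orbit c [695.7 143.6 303.7] j6 0.33
lever from tool 0.013 from pos 2.384 r 161.9
```

View pics/w26.png

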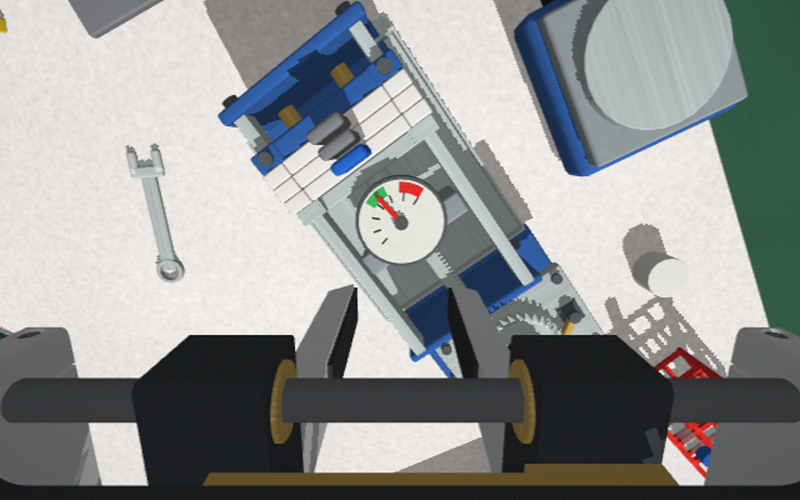

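View pics/t26c.png

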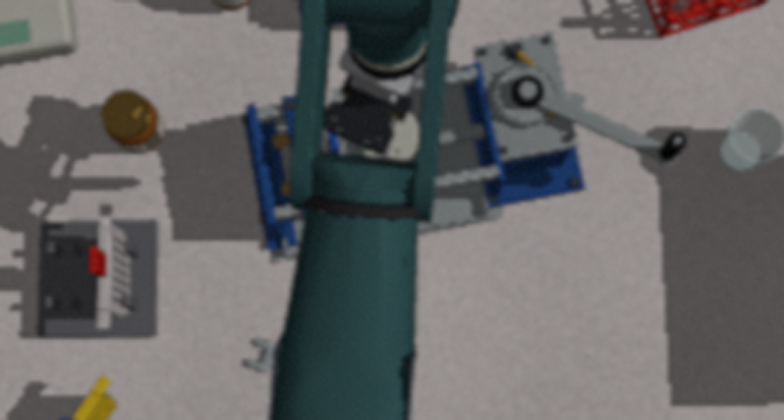

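```bash
python3 -c "
from h import *
from cell import arm
p=pickle.load(open('w26.pkl','rb'));crop(p,50,220,190,360,4,'w26c')
print(needle(p,(222/1.25,401/1.25),(195/1.25,377/1.25)))"
```

```text
(np.float64(1.713417419468023), array([619.2,  -8. , 140. ]), np.float64(30.5))
```

View pics/w26c.png

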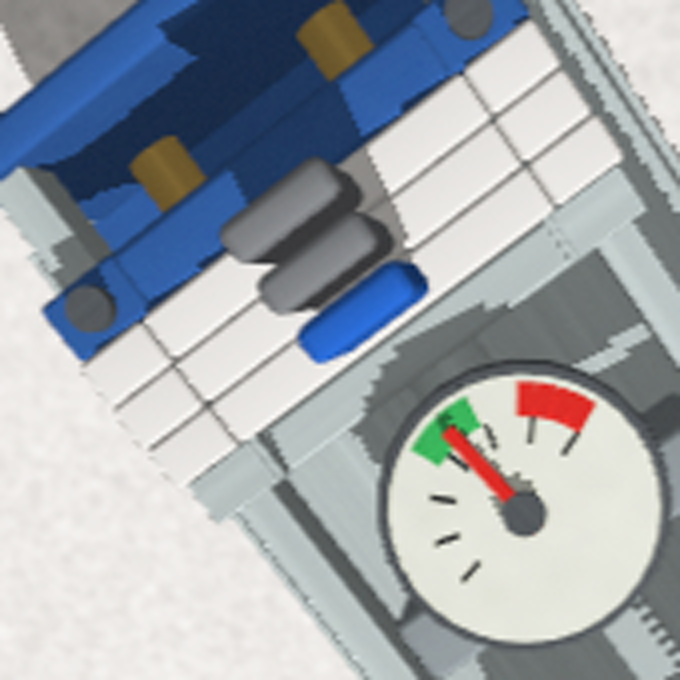

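The blue plate is pressed flush and level with the grey-tabbed plates. The needle reads about 1.71, mid-green. The lever is at rest and the arm is clear, so I'm handing in.

```bash
python3 -c "
from cell import arm
print(arm.close_job())"
```

```text
the job is handed in; nothing more can be done
None
```

The job was handed in after about 33 s of the 72 s allowed. The blue-tabbed plate hangs on both rails, the pack is closed, and the needle holds in green. The interface gave no verdict.

**Plate:** I took it from the rack, lowered it between the grey-tabbed plates and the follower, and released it at about 4 N of contact. In the last wrist picture it lies flush and parallel with the grey-tabbed plates.

**Load:** I closed the pack with repeated ratchet strokes. The first time I eased off, the needle read about 1.32, just under green, so I took up one more tooth. The highest reading was about 1.91, well short of the red at 2.35. With the lever eased off it read about 1.73, and about 1.71 in the final picture.

**Lever and the rest:** The lever is at its rest stop, at about 0.01 to 0.04 rad as worked out from the tool pose. The gripper was open and clear of everything. The red-tabbed plate, honey jar and beaker look undisturbed in the last pictures, though I judged that by eye and did not re-measure them. No check failed or disagreed.

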